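# Load the tapping jig and pin its hold-down strap

## Robot

A 6-joint arm with a two-finger parallel gripper is mounted at the origin on a cart in front of the work surface, level with it; the furniture and walls round the work are solid. World frame = base frame: x ahead of the robot, y to its left, z up, the work surface at z = 0. Lengths are in m, angles in rad, forces in N, time in s.
With the tool pointing down it reaches from about 0.35 to 0.95 m from the base axis. Payload 17.4 kg.
Tool frame: the origin (TCP) lies midway between the tips of the shut fingers; the grasp point (between the pads) lies 19 mm behind it (r.tcp_to_grasp is the distance from the TCP to the grasp point, in m); x points along the fingers, z is the direction in which the jaws open and shut, and the axes are right-handed (so a half turn about x gives the same grasp; the last joint's range is limited). The gripper opens to 93 mm and grips with 3 to 60 N. Pads are 15 mm wide; open, the fingers measure 128 mm over their backs; the gripper's body (75 mm by 188 mm) begins 65 mm behind the grasp point.
Start: joints at [1.247, 0.116, 1.442, -0, 1.584, -0.038], TCP at [0.19, 0.648, 0.219] pointing down, gripper open.
Joint ranges: [-2.83, 2.83], [-0.83, 2.19], [0.07, 2.5], [-1.14, 4.28], [0.01, 3], [-2.97, 2.97]. Speed limits (rad/s): [1.89, 1.89, 2.22, 3.14, 3.14, 3.14].

## Interface

Orientations are given as a unit quaternion [x, y, z, w].
In Python, from plant import r, eyes, job gives the robot as it stands.
- The arm moves only by the shell command python3 -m creep 'ROWS'. ROWS is text: rows parted by semicolons, each of 7 numbers parted by spaces: the shift along the tool's x, y, z each as a share of 0.04 m, from -1 to 1, then the turn, a rotation vector about the tool's x, y, z each as a share of 6 degrees, from -1 to 1, then the closure, from 0 (fully open) to 1 (shut). A call has 1 to 8 rows; each row shifts and turns the commanded pose from where the row before left it, along the tool's axes as they then stand; what a row does not reach is not made up. A row lasts 1/10 s, in which the tool goes at most 50 mm and 8.59 degrees, less where a joint would pass 70% of its speed; a pose out of reach is approached as far as the arm can. A call with a number of a shift or a turn outside -1 to 1 is refused whole. A call with a gripper value outside its range is refused whole. The fingers move at their own pace and stop on an object; the grip force is fixed at half the most. Time passes only in rows, so rows that do not move let the fingers close. It gives the time, the measured TCP pose, the force and the opening at its end, in the units of the state.
- r.get_obs(): the state, without advancing time (a new reading comes with each control period).
- eyes.read_camera(name): name is "scene" or "top" or "wrist"; returns the picture (420x560x3 uint8, red, green, blue); there is no depth.
- eyes.calibration(name): a dict with "vertical_fov" (degrees; the focal length in pixels is half the picture's height over the tangent of half this angle, whatever the lens; pixels are square), "cx", "cy" (the principal point, pixels), "k1" (the pictures are not rectified: a ray, as slopes to the right and down, at radius r is drawn at 1 + k1 r^2 times it, then the intrinsics apply), "rvec" (rotation vector, rad) and "tvec" (3), from world to camera coordinates, as OpenCV has them; the wrist camera has in their place "T_tool_cam" (4x4, takes a point from camera to tool coordinates, whose origin is the TCP and whose axes are the tool frame's). Camera axes: x right, y down, z forward; pixel columns grow to the right and rows downward; lengths in m; the calibration is good to about 2 mm. A picture is of the moment at which its call begins: read the wrist's pose just before it. calibration takes no time and is no camera call.
- job.finish_job(): hands the job in, once; it reports no verdict.
The state is a dict: "t": time; "joint_positions": joint angles; "dq": joint speeds; "tau": joint torques, N m; "eef_pos": TCP position; "tcp_rot": TCP orientation; "contact_force": force on the tool from outside, world axes, zero at the start; "torque": the same for the moment, N m; "width": finger opening in m.
Only numpy, scipy, OpenCV 4.12 (cv2) and the standard library are available. Lean on these libraries where they do the work, as an engineer would, in place of code of your own. Each camera call takes 0.05 s, during which the arm holds its last target.

## Task

Load the tapping jig: take only the top bracket plate off the crosswise stack and lay it flat in the dowel nest, swing the hold-down strap over it as far as it goes, then push the slim lock pin with the tall round grip down through the strap's eye into the lock block until its collar sits flush on the strap. Let go, and leave the rest of the stack, the plug gauge and the other things on board and bench where they are.

Things in the scene. Friction and masses are not known exactly. Their poses are not given: they have to be found in the camera images.
- plate_1_center (a point): Centre (half-way up) of the top plate of the stack: aluminium bracket plate 60 (x) x 100 (y) x 8 mm (z), 130 g, with a 20 mm middle hole and four corner holes; a half turn makes no difference. Loose, crosswise on plate_2. Grip it across its 60 mm width at mid length, fingertips 1 to 4 mm above plate_2, whose ends stick out some 20 mm below the fingers.
- plate_2_center (a point): Centre of the second plate of the stack, same shape, 8 mm lower, turned a quarter turn to the first. Stays where it is.
- plate_3_center (a point): Centre of the third plate, 16 mm below the top one, the same way round. Stays.
- plate_4_center (a point): Centre of the bottom plate, which lies on the board. Stays.
- jig: The tapping jig, a fixed aluminium fixture 120 (x) x 198 (y) mm with a 12 mm base; origin on the board under the middle of its nest. Eight upright 10 mm dowels with domed tips, 28.5 mm above the board, surround the plate with 1.5 mm play on every side: beside the long sides at x = +/-36.5, y = +/-36 mm, at the short ends at x = +/-18, y = +/-56.5 mm.
- jig_nest (a point): Middle of the jig's nest on top of its two rest bars, 20 mm above the board: the seated plate's underside is at this height (its centre 4 mm above the point), its 100 mm length along the jig's y. Axes are the jig's. Between the dowels the long sides are open for fingers, with the base top 8 mm below this point.
- strap (a joint): Angle of the hold-down strap, a steel bar 26 x 8 mm that turns level about an upright pivot, 30 to 38 mm above the board, 2 mm clear of a seated plate. 0 = fully over the plate, at its stop, eye above the bore; grows (counter-clockwise from above) as it swings off to the jig's +x side, 1.75 rad at most. Starts swung off; stays where it is left (friction 0.06 N m).
- strap_hinge (a point): Pivot of the strap, on its axis at the height of the strap's top (38 mm above the board); at x = 0, y = +80 mm from the nest's middle in the jig's axes. A 16 mm bolt head stands about 7 mm higher there.
- strap_knob (a point): Middle of the black knob on the strap, an upright cylinder 20 mm in diameter from 46 to 68 mm above the board (the point is at 57 mm), 75 mm from the pivot, on the line to the eye. It can be pinched from above or pushed; it is near the middle of the nest (5 mm to +y) when the strap is shut.
- strap_eye (a point): Centre of the round eye at the strap's free end, on its upper face (38 mm above the board), 160 mm from the pivot: a 14 mm hole through the 8 mm thick strap, outer diameter 36 mm.
- lock_hole (a point): Mouth of the upright 14 mm bore in the jig's dark steel lock block, 29.5 mm above the board, 27 mm deep; at x = 0, y = -80 mm from the nest's middle in the jig's axes. The shut strap's eye stands right above it.
- lock_pin_grip (a point): Middle of the lock pin's grip: a dark ribbed upright cylinder 24 mm in diameter, 28 mm tall (the point is 14 mm below its top). Under it a collar 28 x 4 mm, then a 12 mm steel shank 30 mm long, the last 9 mm tapering to 5 mm; 90 g. It stands in one of the two 18 mm holes of the rack, collar on the rack's top; lift 35 mm or more to clear.
- lock_pin_collar (a point): Centre of the underside of the lock pin's collar, on its axis, 18 mm below the grip point and 30 mm above its tip; lies on the strap's upper face when the pin is home. z runs up along the pin.
- pin_rack: Wooden pin rack, fixed, 60 (x) x 130 (y) x 34 mm, with two 18 mm holes at y = +/-33 mm; origin in the middle of its underside.
- plug_gauge_top (a point): Middle of the top of the plug gauge in the rack's other hole: low mushroom head 38 mm wide on a 16 mm shank, too thick for the eye. Stays in its hole.
- plate_1: The top plate as a body; origin in the middle of its underside.
- lock_pin: The lock pin as a body; origin at its tip.
- caliper: Slide caliper 52 x 210 x 12 mm lying on the bench behind the board. Stays.
- marker_pen: Marker pen 17 x 130 x 17 mm lying on the bench, behind and left of the stack. Stays.
- work_board: Raised plywood work board, fixed, 292 (x) x 835 (y) mm, on which jig, stack and pin rack stand: its top is 62 mm above the bench, and heights 'above the board' count from there. Origin on the bench under its middle.

How it is judged:
By the outcome, as a careful person would: the job done as asked, in the order asked, and still so for the second after the job is handed in, with the robot touching nothing.
It also fails if it takes over 67 s, if anything falls off the work surface, if the arm or the gripper's body presses on something with over 40 N, if the wrist force passes 120 N, or if a joint passes its speed limit or range.

## Working session

There is one attempt and no reset: what is moved stays moved. The work goes in short steps, Python scripts to look and compute and a shell command to move; the robot and the scene stay as the last step left them, time stands still between calls to the robot, and variables do not carry over. Pictures are saved under pics/ and viewed, and the job is handed in when it is done.

```bash
ls; mkdir -p pics; python3 - <<'E'
from plant import r, eyes, job
import cv2
print(r.get_obs())
for n in ["scene","top","wrist"]:
    c=eyes.calibration(n);print(n,c)
    im=eyes.read_camera(n);cv2.imwrite(f"pics/{n}0.png",im[:,:,::-1])
E
```

```text
pics
{'t': 0.0, 'joint_positions': array([ 1.24718984e+00,  1.16427290e-01,  1.44227831e+00, -1.55115296e-05,
        1.58400080e+00, -3.78116455e-02]), 'dq': array([ 0.00114545,  0.00214619, -0.00035616,  0.00035498, -0.00019686,
        0.00020691]), 'tau': array([ 2.77191655e-03, -7.21262455e+01, -6.22623467e+01,  7.83327059e-02,
        2.35125114e-02, -1.00363591e-04]), 'eef_pos': array([0.19024819, 0.64741022, 0.21793666]), 'tcp_rot': array([-0.42392621,  0.56643034,  0.42346947,  0.56578869]), 'contact_force': array([-0.09002031, -0.40754364,  0.20206832]), 'torque': array([-0.01310174, -0.01660678, -0.02781369]), 'width': 0.09277178235452324}
scene {'vertical_fov': 56.46237136194176, 'cx': 281.4177433141613, 'cy': 209.08063598809954, 'k1': -0.08502534125077929, 'rvec': array([ 0.40207686,  2.63245196, -1.41653473]), 'tvec': array([ 0.53752238, -0.0339216 ,  1.15693213])}
top {'vertical_fov': 43.42173871786898, 'cx': 276.21714777481674, 'cy': 211.185029947674, 'k1': -0.09858319585980055, 'rvec': array([ 2.1282461 , -2.10334728,  0.17523346]), 'tvec': array([0.03954869, 0.55601051, 1.53414497])}
wrist {'vertical_fov': 70.25131826698036, 'cx': 282.2515197003818, 'cy': 209.13333529668748, 'k1': -0.04204012657781542, 'T_tool_cam': array([[-7.10601119e-04, -2.67111595e-01,  9.63665342e-01,
        -1.66481636e-01],
       [-4.12425174e-04, -9.63665425e-01, -2.67111923e-01,
         7.51489322e-02],
       [ 9.99999662e-01, -5.87249878e-04,  5.74618183e-04,
        -9.85515998e-04],
       [ 0.00000000e+00,  0.00000000e+00,  0.00000000e+00,
         1.00000000e+00]])}
```

View pics/scene0.png

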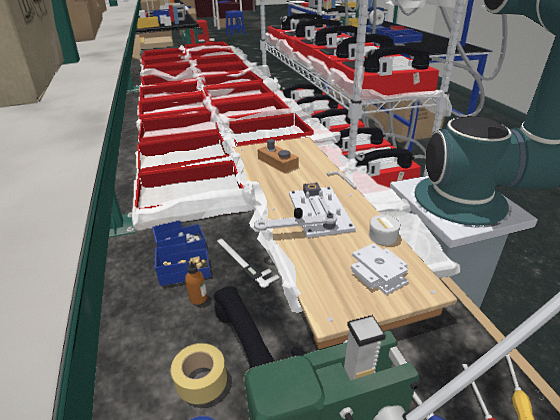

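View pics/top0.png

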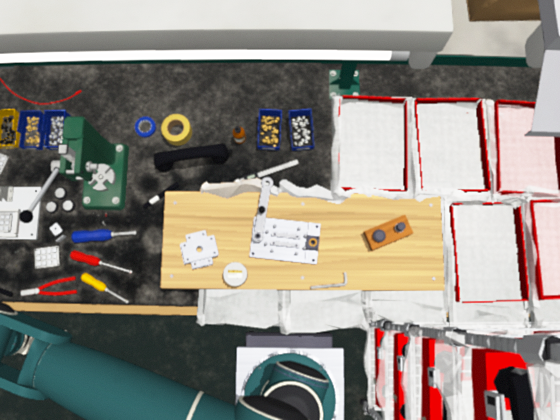

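View pics/wrist0.png

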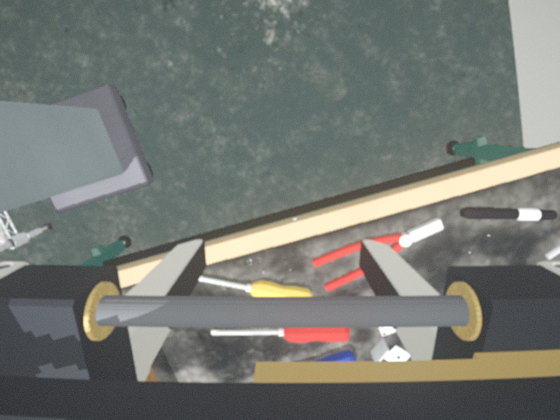

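The top view shows the stack at (199,248), the jig at (285,240), the strap swung up with its pivot near (258,238) and eye near (267,183), and the rack at (388,233). I'll enlarge it to measure.

```bash
cat > h.py <<'E'
import numpy as np, cv2
from plant import r, eyes, job
from scipy.spatial.transform import Rotation as R
def K(c):
    f=210/np.tan(np.radians(c['vertical_fov'])/2)
    return np.array([[f,0,c['cx']],[0,f,c['cy']],[0,0,1.]]), np.array([c['k1'],0,0,0,0.])
def pose(name,obs=None):
    c=eyes.calibration(name)
    if name!='wrist':
        return R.from_rotvec(c['rvec']).as_matrix(), np.array(c['tvec'])
    obs=obs or r.get_obs()
    T=np.eye(4);T[:3,:3]=R.from_quat(obs['tcp_rot']).as_matrix();T[:3,3]=obs['eef_pos']
    M=np.linalg.inv(T@c['T_tool_cam']); return M[:3,:3],M[:3,3]
def toz(name,uv,z,obs=None):
    k,d=K(eyes.calibration(name)); Rm,t=pose(name,obs)
    p=cv2.undistortPoints(np.array([[uv]],float),k,d)[0,0]
    ray=Rm.T@np.array([p[0],p[1],1]); o=-Rm.T@t
    return o+ray*(z-o[2])/ray[2]
def proj(name,P,obs=None):
    k,d=K(eyes.calibration(name)); Rm,t=pose(name,obs)
    return cv2.projectPoints(np.array(P,float).reshape(-1,1,3),cv2.Rodrigues(Rm)[0],t,k,d)[0][:,0]
def crop(src,dst,x0,y0,w,h,s):
    im=cv2.imread(src)[y0:y0+h,x0:x0+w]
    im=cv2.resize(im,None,fx=s,fy=s,interpolation=cv2.INTER_CUBIC); 
    cv2.imwrite(dst,im)
E
python3 - <<'E'
from h import *
crop('pics/top0.png','pics/t0a.png',165,170,160,120,5)
crop('pics/top0.png','pics/t0b.png',330,190,100,75,7)
for n,u in dict(c1=(163,192),c2=(443,198),c3=(160,288),c4=(443,292)).items(): print(n,toz('top',u,.062))
E
```

```text
c1 [0.60938602 0.39029253 0.062     ]
c2 [ 0.59909807 -0.45640332  0.062     ]
c3 [0.32044761 0.38452025 0.062     ]
c4 [ 0.31820796 -0.44495558  0.062     ]
```

View pics/t0a.png

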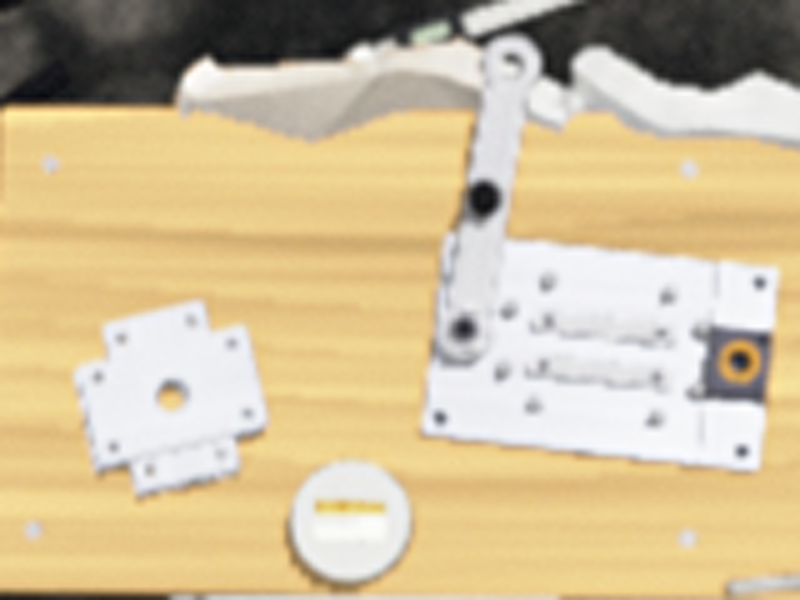

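View pics/t0b.png

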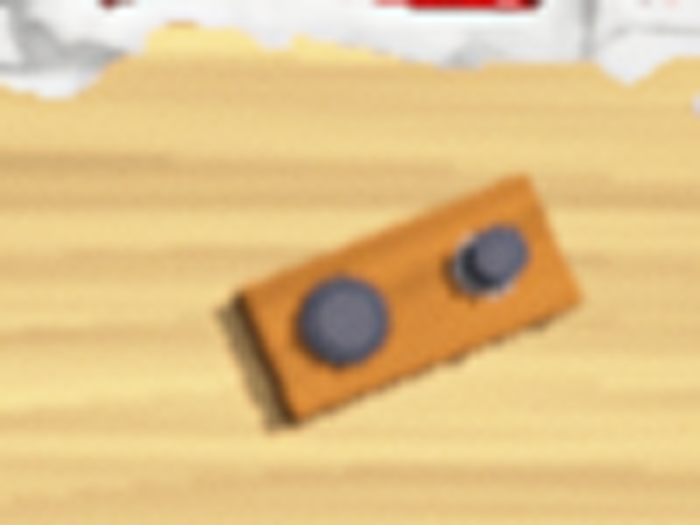

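```bash
cat > m0.py <<'E'
from h import *
from scipy.optimize import least_squares
def fit(name,obj,uv,z,obs=None,x0=(0,0,0)):
    P=np.array([toz(name,u,z,obs)[:2] for u in uv]); obj=np.array(obj)
    # rigid 2D
    a=obj-obj.mean(0); b=P-P.mean(0)
    th=np.arctan2((a[:,0]*b[:,1]-a[:,1]*b[:,0]).sum(),(a*b).sum())
    Rm=np.array([[np.cos(th),-np.sin(th)],[np.sin(th),np.cos(th)]])
    t=P.mean(0)-Rm@obj.mean(0)
    return t,th,((obj@Rm.T+t-P)*1000).round(1)
E
python3 - <<'E'
from m0 import *
A=lambda u,v:(165+(u+.5)/5-.5,170+(v+.5)/5-.5)
B=lambda u,v:(330+(u+.5)/7-.5,190+(v+.5)/7-.5)
# plate1: +y left, +x up
print('p1',fit('top',[(.03,.05),(.03,-.05),(-.03,-.05),(-.03,.05)],[A(77,370),A(245,325),A(268,426),A(99,471)],.094))
print('p1 hole',toz('top',A(172,395),.094))
j=fit('top',[(.06,.099),(.06,-.099),(-.06,-.099),(-.06,.099)],[A(445,235),A(777,267),A(758,470),A(422,435)],.074);print('jig-corner',j)
h=toz('top',A(464,328),.107);l=toz('top',A(740,361),.0915);e=toz('top',A(513,62),.1);k=toz('top',A(484,197),.130)
print('hinge',h,'lock',l,np.linalg.norm((h-l)[:2]),'eye',e,'knob',k, np.linalg.norm((h-e)[:2]),np.linalg.norm((h-k)[:2]))
d=(h-l)[:2];print('jig yaw from h-l',np.arctan2(d[1],d[0])-np.pi/2,'mid',(h+l)/2)
print('rack',fit('top',[(.03,.065),(.03,-.065),(-.03,-.065),(-.03,.065)],[B(243,293),B(525,173),B(583,298),B(295,424)],.096))
print('grip top',toz('top',B(500,252),.128),'plug',toz('top',B(344,320),.11), 'collar',toz('top',B(482,268),.1))
E
```

```text
p1 (array([0.43324527, 0.26775575]), np.float64(0.27059286326001597), array([[ 0. , -0.3],
       [-0.9,  0.9],
       [ 0.1,  0.2],
       [ 0.8, -0.9]]))
p1 hole [0.43490831 0.26790667 0.094     ]
jig-corner (array([0.4661244 , 0.01972904]), np.float64(-0.09051020449353386), array([[ 0.4,  0.5],
       [-0.3, -0.3],
       [ 0.1, -0.6],
       [-0.2,  0.4]]))
hinge [0.47433852 0.09818023 0.107     ] lock [ 0.45892295 -0.06139505  0.0915    ] 0.16031814918598739 eye [0.6337357  0.07283997 0.1       ] knob [0.54685491 0.08693802 0.13      ] 0.16139884968496182 0.07338266036030285
jig yaw from h-l -0.09630492900162468 mid [0.46663073 0.01839259 0.09925   ]
rack (array([ 0.48924848, -0.28146995]), np.float64(0.4083765962945527), array([[ 0.9,  1.2],
       [ 0.8,  0.9],
       [-1.8, -0.2],
       [ 0.1, -2. ]]))
grip top [ 0.50317148 -0.31164623  0.128     ] plug [ 0.47721723 -0.2504212   0.11      ] collar [ 0.50089475 -0.31008821  0.1       ]
```

```bash
cat > plan.py <<'E'
from h import *
def state():
    o=r.get_obs(); M=R.from_quat(o['tcp_rot']).as_matrix()
    print('t %.2f tcp %s tilt_deg %s jawyaw %.4f w %.4f F %s q %s'%(o['t'],o['eef_pos'].round(4),(np.degrees(M[:2,0])).round(2),np.arctan2(M[1,2],M[0,2]),o['width'],o['contact_force'].round(1),o['joint_positions'].round(2)))
    return o,M
def plan(p,yaw,sym=np.pi):
    o,M=state(); p=np.array(p)
    cur=np.arctan2(M[1,2],M[0,2]); d=(yaw-cur+sym/2)%sym-sym/2
    z=np.array([np.cos(cur+d),np.sin(cur+d),0]);x=np.array([0,0,-1.]);y=np.cross(z,x)
    G=np.stack([x,y,z],1)
    rv=R.from_matrix(M.T@G).as_rotvec()
    print('turn units (6deg):',(np.degrees(rv)/6).round(3))
    print('shift units AFTER turn:',(G.T@(p-o['eef_pos'])/.04).round(3),' in current frame:',(M.T@(p-o['eef_pos'])/.04).round(3))
E
python3 -c "
from plan import *
plan([.434,.268,.2],.27)"
```

```text
t 0.15 tcp [0.1902 0.6475 0.2181] tilt_deg [-0.02 -0.05] jawyaw 1.2850 w 0.0932 F [-0.4 -0.4  0. ] q [ 1.25  0.12  1.44  0.    1.58 -0.04]
turn units (6deg): [ 9.693e+00 -8.000e-03  4.000e-03]
shift units AFTER turn: [  0.452 -10.769   3.343]  in current frame: [ 0.458 -8.521 -7.384]
```

```bash
python3 -m creep '0 0 0 1 0 0 0;0 0 0 1 0 0 0;0 0 0 1 0 0 0;0 0 0 1 0 0 0;0 0 0 1 0 0 0;0 0 0 1 0 0 0;0 0 0 1 0 0 0;0 0 0 1 0 0 0'; python3 -m creep '0 0 0 1 0 0 0;0 0 0 0.69 0 0 0;0 -1 0.3 0 0 0 0;0 -1 0.3 0 0 0 0;0 -1 0.3 0 0 0 0;0 -1 0.3 0 0 0 0;0 -1 0.3 0 0 0 0;0 -1 0.3 0 0 0 0'; python3 -c "
from plan import *
plan([.434,.268,.2],.27)"
```

```text
t: 0.95
eef_pos: [0.1903, 0.6475, 0.2183]
tcp_rot: [-0.155, 0.69, 0.155, 0.69]
contact_force: [0.0, 0.9, 0.3]
width: 0.0932
t: 1.75
eef_pos: [0.3243, 0.434, 0.2185]
tcp_rot: [-0.095, 0.701, 0.095, 0.701]
contact_force: [1.1, 0.6, 0.8]
width: 0.093
t 1.75 tcp [0.3243 0.434  0.2185] tilt_deg [-0. -0.] jawyaw 0.2705 w 0.0930 F [1.1 0.6 0.8] q [ 0.88 -0.18  1.73 -0.    1.59  0.61]
turn units (6deg): [ 0.005 -0.     0.   ]
shift units AFTER turn: [ 0.463 -4.731  1.537]  in current frame: [ 0.463 -4.732  1.535]
```

```bash
python3 -m creep '0 -1 0.32 0 0 0 0;0 -1 0.32 0 0 0 0;0 -1 0.32 0 0 0 0;0 -1 0.32 0 0 0 0;0 -0.73 0.25 0 0 0 0;0 0 0 0 0 0 0;0 0 0 0 0 0 0'; python3 - <<'E'
from plan import *
o,M=state()
im=eyes.read_camera('wrist');cv2.imwrite('pics/w1.png',im[:,:,::-1])
print(o['eef_pos'].tolist(),o['tcp_rot'].tolist())
E
```

```text
t: 2.45
eef_pos: [0.4334, 0.2693, 0.2185]
tcp_rot: [-0.095, 0.701, 0.095, 0.701]
contact_force: [-0.2, 1.5, 0.6]
width: 0.0933
t 2.45 tcp [0.4334 0.2693 0.2185] tilt_deg [-0.02  0.01] jawyaw 0.2687 w 0.0933 F [-0.2  1.5  0.6] q [ 0.51 -0.25  1.79  0.    1.6   0.24]
[0.4333589318038829, 0.2692734532265204, 0.2185243473308506] [-0.09467113180303896, 0.7008304771237162, 0.09478067506775315, 0.7006358845872632]
```

View pics/w1.png

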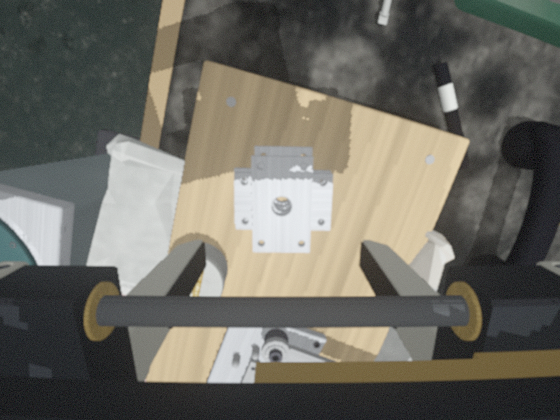

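```bash
python3 -c "
from h import *
crop('pics/w1.png','pics/w1a.png',215,130,140,140,5)"
```

```text
(no output)
```

View pics/w1a.png

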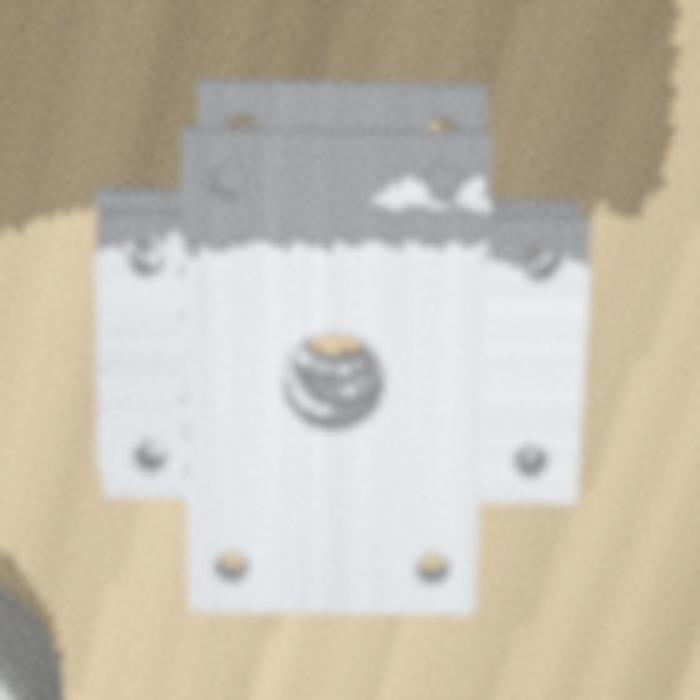

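```bash
python3 - <<'E'
from m0 import *
o=dict(eef_pos=np.array([0.4333589318038829, 0.2692734532265204, 0.2185243473308506]),tcp_rot=[-0.09467113180303896, 0.7008304771237162, 0.09478067506775315, 0.7006358845872632])
A=lambda u,v:(215+(u+.5)/5-.5,130+(v+.5)/5-.5)
for z in (.094,.090,.098):
  t,th,e=fit('wrist',[(-.03,.05),(.03,.05),(.03,-.05),(-.03,-.05)],[A(181,128),A(491,128),A(475,612),A(189,611)],z,o)
  print(z,t,th,e.tolist(),toz('wrist',A(333,382),z,o))
E
python3 -c "
from plan import *
plan([.4335,.2685,.088],.268)"
```

```text
0.094 [0.43198963 0.26577153] 0.2612819099273199 [[-0.1, -0.2], [0.2, -0.6], [-0.1, 0.3], [0.1, 0.5]] [0.43189652 0.26540064 0.094     ]
0.09 [0.43226275 0.2647551 ] 0.26128190992732003 [[0.5, -0.8], [-0.1, -1.3], [-0.7, 0.8], [0.3, 1.3]] [0.43216837 0.26437911 0.09      ]
0.098 [0.4317165  0.26678796] 0.26128190992732014 [[-0.7, 0.4], [0.4, 0.2], [0.4, -0.3], [-0.1, -0.3]] [0.43162468 0.26642217 0.098     ]
t 2.50 tcp [0.433  0.2698 0.2185] tilt_deg [-0.02  0.  ] jawyaw 0.2700 w 0.0929 F [ 0.4  0.4 -0.3] q [ 0.51 -0.25  1.79  0.    1.6   0.24]
turn units (6deg): [ 0.019 -0.003 -0.002]
shift units AFTER turn: [ 3.263e+00 -3.500e-02  3.000e-03]  in current frame: [ 3.263 -0.036  0.004]
```

```bash
python3 -m creep '0.6 -0.07 0 -0.05 0 0 0;0.6 0 0 0 0 0 0;0.6 0 0 0 0 0 0;0.6 0 0 0 0 0 0;0.5 0 0 0 0 0 0;0.24 0 0 0 0 0 0;0 0 0 0 0 0 0;0 0 0 0 0 0 0';python3 -c "
from plan import *
plan([.433,.2668,.0885],.265)"
```

```text
t: 3.3
eef_pos: [0.4341, 0.2674, 0.0939]
tcp_rot: [-0.097, 0.7, 0.097, 0.701]
contact_force: [-0.1, 0.7, -0.1]
width: 0.0925
t 3.30 tcp [0.4341 0.2674 0.0939] tilt_deg [0.03 0.02] jawyaw 0.2762 w 0.0925 F [-0.1  0.7 -0.1] q [ 0.5  -0.19  1.94  0.    1.39  0.23]
turn units (6deg): [ 0.107  0.007 -0.002]
shift units AFTER turn: [ 0.135 -0.009 -0.03 ]  in current frame: [ 0.135 -0.008 -0.03 ]
```

```bash
python3 -m creep '0.13 0 -0.03 0.1 0 0 0;0 0 0 0 0 0 0;0 0 0 0 0 0 0.3;0 0 0 0 0 0 0.3;0 0 0 0 0 0 0.3'; python3 -c "
from plan import *
plan([.433,.2668,.0885],.265)"
```

```text
t: 3.8
eef_pos: [0.433, 0.2665, 0.0881]
tcp_rot: [-0.093, 0.701, 0.093, 0.701]
contact_force: [-0.1, 0.1, -1.0]
width: 0.0732
t 3.80 tcp [0.433  0.2665 0.0881] tilt_deg [0.01 0.01] jawyaw 0.2650 w 0.0732 F [-0.1  0.1 -1. ] q [ 0.5  -0.19  1.95 -0.    1.38  0.24]
turn units (6deg): [-0.     0.003 -0.001]
shift units AFTER turn: [-0.011  0.006  0.003]  in current frame: [-0.011  0.006  0.003]
```

```bash
python3 -m creep '0 0 0 0 0 0 0.36;0 0 0 0 0 0 0.45;0 0 0 0 0 0 1;0 0 0 0 0 0 1;0 0 0 0 0 0 1;0 0 0 0 0 0 1'; python3 -c "
from plan import *
state()"
```

```text
t: 4.4
eef_pos: [0.4329, 0.2665, 0.0879]
tcp_rot: [-0.093, 0.701, 0.093, 0.701]
contact_force: [0.2, 0.3, 1.5]
width: 0.0593
t 4.40 tcp [0.4329 0.2665 0.0879] tilt_deg [ 0.01 -0.  ] jawyaw 0.2651 w 0.0593 F [0.2 0.3 1.5] q [ 0.5  -0.19  1.95 -0.    1.38  0.24]
```

```bash
python3 -m creep '-0.1 0 0 0 0 0 1;-0.3 0 0 0 0 0 1;-0.6 0 0 0 0 0 1;-0.7 0 0 0 0 0 1;-0.7 0 0 0 0 0 1;-0.4 0 0 0 0 0 1;0 0 0 0 0 0 1;0 0 0 0 0 0 1'; python3 - <<'E'
from plan import *
plan([.4664,.019,.19],-.0935)
for n in ('wrist','top'):
    o=r.get_obs();im=eyes.read_camera(n);cv2.imwrite('pics/%s2.png'%n,im[:,:,::-1])
    if n=='wrist':print(o['eef_pos'].tolist(),o['tcp_rot'].tolist())
crop('pics/top2.png','pics/t2a.png',165,170,160,120,5)
E
```

```text
t: 5.2
eef_pos: [0.4327, 0.2665, 0.1991]
tcp_rot: [-0.093, 0.701, 0.093, 0.701]
contact_force: [-0.6, 0.1, -1.8]
width: 0.0596
t 5.20 tcp [0.4327 0.2665 0.1991] tilt_deg [-0.03 -0.01] jawyaw 0.2650 w 0.0596 F [-0.6  0.1 -1.8] q [ 0.5  -0.25  1.82  0.    1.57  0.24]
turn units (6deg): [ 3.424e+00 -5.000e-03  2.000e-03]
shift units AFTER turn: [ 0.227 -6.081  1.417]  in current frame: [ 0.228 -6.191 -0.807]
[0.43268919261656097, 0.2664598215790131, 0.1990697583061289] [-0.0934958980553699, 0.7011041514840411, 0.09336373095762406, 0.7007101394730455]
```

View pics/wrist2.png

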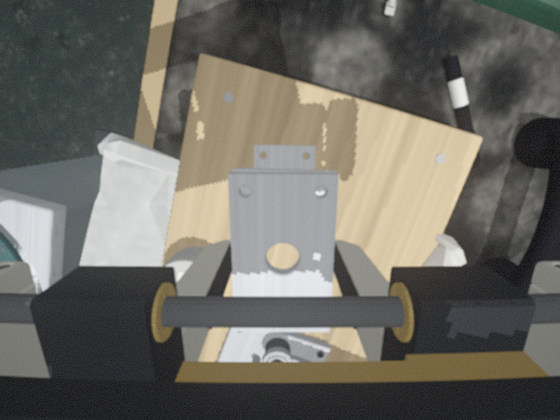

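View pics/t2a.png

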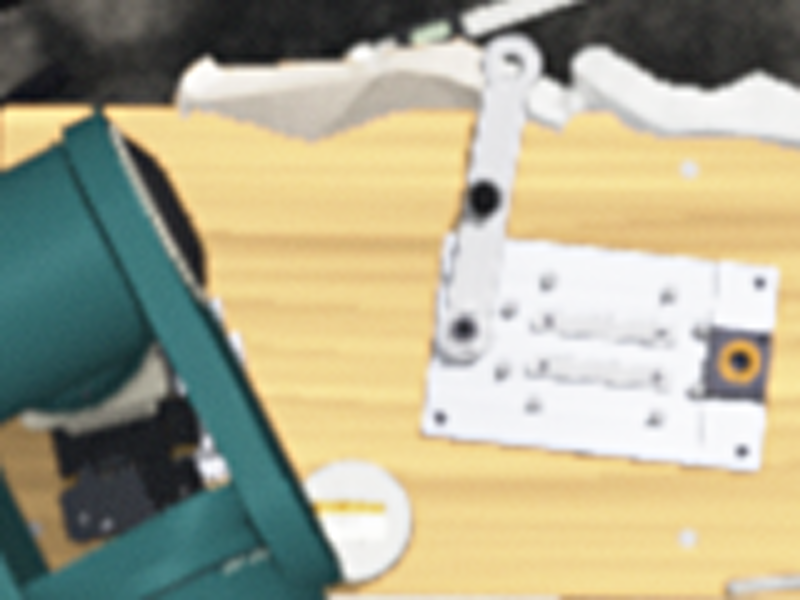

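```bash
python3 -m creep '-0.5 0 0 0.8 0 0 1;0 0 0 1 0 0 1;0 0 0 1 0 0 1;0 0 0 0.62 0 0 1;0 -0.6 0.1 0 0 0 1;0 -0.9 0.15 0 0 0 1;0 -1 0.2 0 0 0 1;0 -1 0.2 0 0 0 1'; python3 -m creep '0 -1 0.2 0 0 0 1;0 -1 0.2 0 0 0 1;0 -1 0.17 0 0 0 1;0 -1 0.1 0 0 0 1;0 -1 0.1 0 0 0 1;0 -0.6 0.1 0 0 0 1;0 0 0 0 0 0 1;0 0 0 0 0 0 1'; python3 - <<'E'
from plan import *
o,M=state();im=eyes.read_camera('wrist');cv2.imwrite('pics/w3.png',im[:,:,::-1])
print(o['eef_pos'].tolist(),o['tcp_rot'].tolist())
E
```

```text
t: 6.1
eef_pos: [0.4452, 0.1234, 0.2185]
tcp_rot: [0.032, 0.707, -0.033, 0.706]
contact_force: [1.4, 0.0, -0.9]
width: 0.0597
t: 6.9
eef_pos: [0.4592, -0.1017, 0.2187]
tcp_rot: [0.034, 0.707, -0.033, 0.706]
contact_force: [-0.8, 0.7, -1.5]
width: 0.0592
t 6.90 tcp [ 0.4592 -0.1017  0.2187] tilt_deg [-0.1   0.04] jawyaw -0.0944 w 0.0592 F [-0.8  0.7 -1.5] q [-0.27 -0.34  1.86  0.    1.62 -0.18]
[0.45922606519553016, -0.10171097555537917, 0.21873102750204945] [0.03357064645313895, 0.7069181407317915, -0.03317064904106363, 0.7057191098753243]
```

View pics/w3.png

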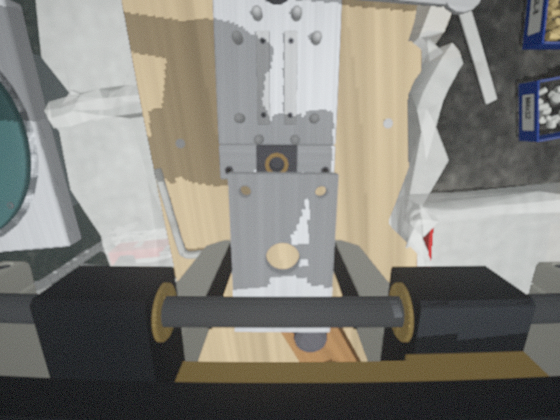

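```bash
python3 -c "
from h import *
crop('pics/w3.png','pics/w3a.png',205,0,150,150,5)
crop('pics/w3.png','pics/w3b.png',205,135,150,150,5)"
```

```text
(no output)
```

View pics/w3a.png

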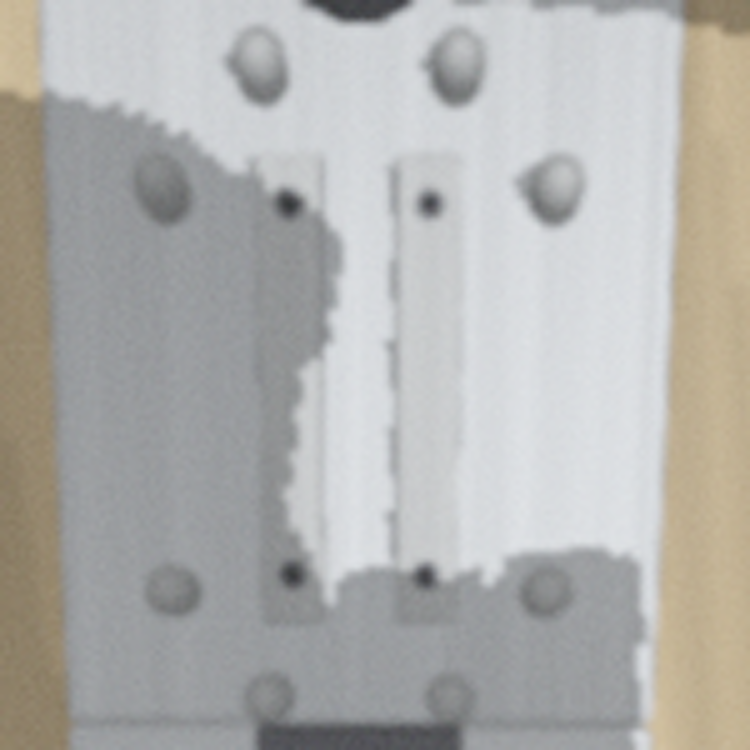

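View pics/w3b.png

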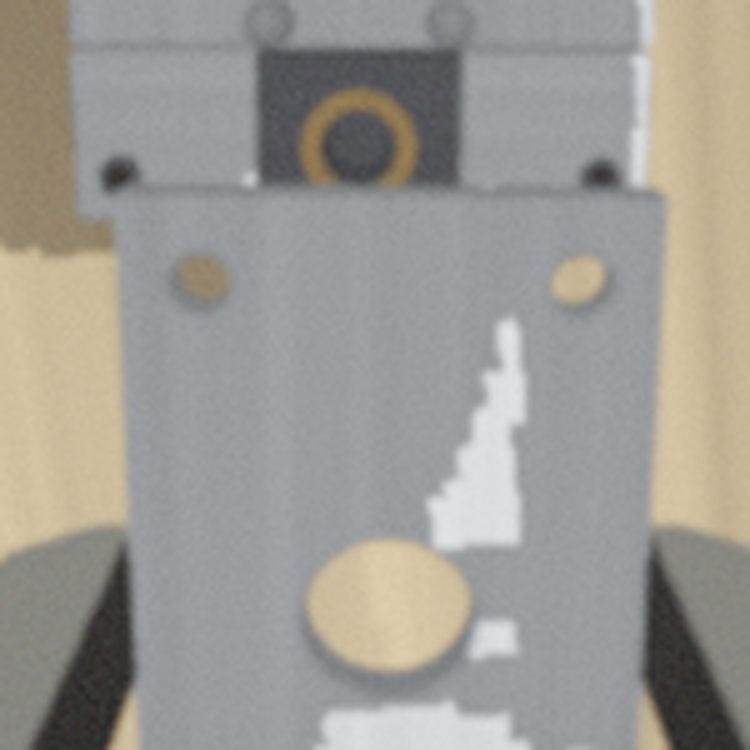

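```bash
python3 - <<'E'
from m0 import *
o=dict(eef_pos=np.array([0.45922606519553016, -0.10171097555537917, 0.21873102750204945]),tcp_rot=[0.03357064645313895, 0.7069181407317915, -0.03317064904106363, 0.7057191098753243])
A=lambda u,v:(205+(u+.5)/5-.5,0+(v+.5)/5-.5)
B=lambda u,v:(205+(u+.5)/5-.5,135+(v+.5)/5-.5)
obj=[(-.0365,-.036),(.0365,-.036),(-.018,-.0565),(.018,-.0565),(0,-.08),(-.0365,.036),(.0365,.036),(-.018,.0565),(.018,.0565)]
uv=[A(173,588),A(546,588),A(270,697),A(450,697),B(358,144),A(160,178),A(556,180),A(259,55),A(459,55)]
print(fit('wrist',obj[:5],uv[:5],.0905,o)); print(fit('wrist',obj,uv,.0905,o))
p=toz('wrist',B(389,605),o['eef_pos'][2]+.0061,o)
M=R.from_quat(o['tcp_rot']).as_matrix()
print('hole in tool',M.T@(p-o['eef_pos']))
zt=o['eef_pos'][2]+.0061
t=[M.T@(toz('wrist',u,zt,o)-o['eef_pos']) for u in (B(117,190),B(664,195),B(202,279),B(580,279))];print(np.round(t,4))
E
```

```text
(array([0.46365467, 0.01688722]), np.float64(-0.09807522055465079), array([[-1.1,  0.3],
       [ 1.1, -0.1],
       [-0.8,  0. ],
       [ 0.5, -0.2],
       [ 0.3, -0.1]]))
(array([0.46356542, 0.01620165]), np.float64(-0.09801867186597096), array([[-1.2, -0.3],
       [ 1. , -0.7],
       [-0.8, -0.6],
       [ 0.4, -0.9],
       [ 0.2, -0.8],
       [-0.9,  0.6],
       [ 1.3,  0.6],
       [-0.4,  1.2],
       [ 0.4,  1. ]]))
hole in tool [-0.00609731  0.00074937 -0.00135794]
[[-0.006   0.0493 -0.0307]
 [-0.0061  0.0487  0.0284]
 [-0.006   0.0395 -0.0219]
 [-0.0061  0.0395  0.0196]]
```

```bash
python3 -c "
from plan import *
plan([.4652,.0175,.098],-.093)"
```

```text
t 6.95 tcp [ 0.4593 -0.1012  0.219 ] tilt_deg [-0.07  0.03] jawyaw -0.0933 w 0.0595 F [ 0.2  0.5 -1.1] q [-0.27 -0.34  1.86  0.    1.62 -0.18]
turn units (6deg): [-0.003 -0.012 -0.004]
shift units AFTER turn: [ 3.025  2.967 -0.129]  in current frame: [ 3.026  2.966 -0.126]
```

```bash
python3 -m creep '0.2 0.6 -0.03 0 0 0 1;0.4 0.8 -0.03 0 0 0 1;0.4 0.8 -0.03 0 0 0 1;0.4 0.5 -0.02 0 0 0 1;0.6 0.27 -0.02 0 0 0 1;0.6 0 0 0 0 0 1;0.4 0 0 0 0 0 1;0 0 0 0 0 0 1'; python3 - <<'E'
from plan import *
o,M=state();
plan([.4652,.0175,.098],-.093)
o=r.get_obs();im=eyes.read_camera('wrist');cv2.imwrite('pics/w4.png',im[:,:,::-1])
print(o['eef_pos'].tolist(),o['tcp_rot'].tolist())
crop('pics/w4.png','pics/w4a.png',190,100,190,160,4)
E
```

```text
t: 7.75
eef_pos: [0.4643, 0.0179, 0.0977]
tcp_rot: [0.033, 0.708, -0.033, 0.705]
contact_force: [-0.6, -0.4, -1.3]
width: 0.0592
t 7.75 tcp [0.4643 0.0179 0.0977] tilt_deg [-0.19  0.01] jawyaw -0.0920 w 0.0592 F [-0.6 -0.4 -1.3] q [-0.02 -0.3   2.03  0.    1.42  0.08]
t 7.75 tcp [0.4643 0.0179 0.0977] tilt_deg [-0.19  0.01] jawyaw -0.0920 w 0.0592 F [-0.6 -0.4 -1.3] q [-0.02 -0.3   2.03  0.    1.42  0.08]
turn units (6deg): [ 0.009 -0.032  0.002]
shift units AFTER turn: [-0.007 -0.007  0.024]  in current frame: [-0.007 -0.007  0.024]
[0.4642733340540446, 0.017856746818455664, 0.0977082043313272] [0.03251910970102793, 0.7075373314666583, -0.032541160175827095, 0.7051769316843141]
```

View pics/w4a.png

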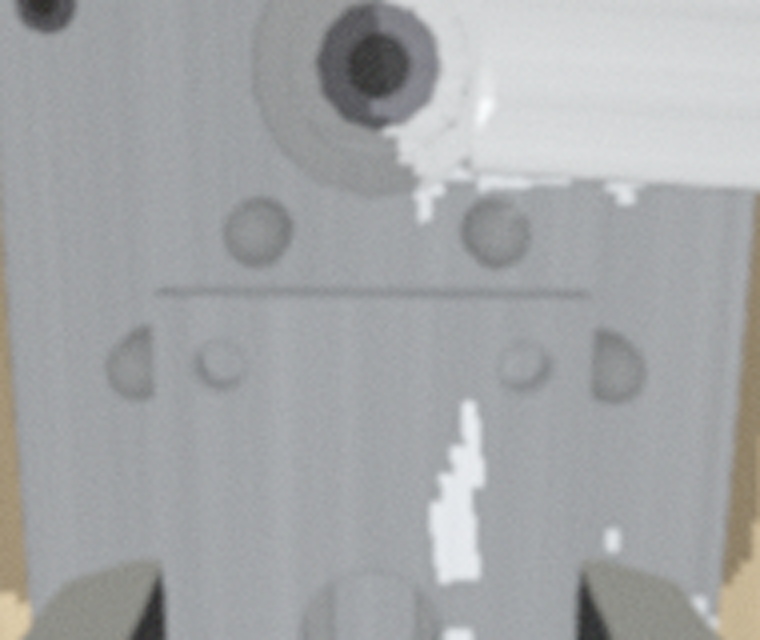

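```bash
python3 - <<'E'
from h import *
o=dict(eef_pos=np.array([0.4642733340540446, 0.017856746818455664, 0.0977082043313272]),tcp_rot=[0.03251910970102793, 0.7075373314666583, -0.032541160175827095, 0.7051769316843141])
A=lambda u,v:(190+(u+.5)/4-.5,100+(v+.5)/4-.5)
M=R.from_quat(o['tcp_rot']).as_matrix()
for n,u,z in [('edgeL',(156,292),.1038),('edgeR',(592,293),.1038),('dL',(258,231),.090),('dR',(496,231),.090),('sL',(142,363),.090),('sR',(610,367),.090),('holeL',(220,364),.1038),('holeR',(525,365),.1038)]:
    print(n,(M.T@(toz('wrist',A(*u),z,o)-o['eef_pos'])*1000).round(2))
E
```

```text
edgeL [ -6.    49.29 -30.4 ]
edgeR [-6.2  49.15 28.48]
dL [  7.76  56.1  -17.67]
dR [ 7.64 56.09 16.75]
sL [  7.82  36.63 -35.46]
sR [ 7.59 36.02 34.3 ]
holeL [ -6.03  39.36 -22.07]
holeR [-6.16 39.22 19.75]
```

```bash
python3 -m creep '0 0.013 0.012 0 -0.03 0 1;0 0 0 0 0 0 1;0.1 0 0 0 0 0 1;0.08 0 0 0 0 0 1;0.07 0 0 0 0 0 1;0 0 0 0 0 0 1;0 0 0 0 0 0 1'; python3 -c "
from plan import *
plan([.4652,.0175,.0845],-.093)"
```

```text
t: 8.5
eef_pos: [0.466, 0.0177, 0.0898]
tcp_rot: [0.033, 0.705, -0.033, 0.707]
contact_force: [0.3, 1.0, -1.4]
width: 0.0597
t 8.50 tcp [0.466  0.0177 0.0898] tilt_deg [ 0.17 -0.02] jawyaw -0.0932 w 0.0597 F [ 0.3  1.  -1.4] q [-0.02 -0.29  2.03 -0.    1.4   0.08]
turn units (6deg): [-0.001  0.029  0.   ]
shift units AFTER turn: [ 0.132 -0.006 -0.018]  in current frame: [ 0.132 -0.006 -0.019]
```

```bash
python3 -m creep '0.05 0 0 0 0 0 1;0.04 0 0 0 0 0 1;0.03 0 0 0 0 0 1;0 0 0 0 0 0 1;0 0 0 0 0 0 1'; python3 - <<'E'
from plan import *
plan([.4652,.0175,.084],-.093)
o=r.get_obs();im=eyes.read_camera('wrist');cv2.imwrite('pics/w5.png',im[:,:,::-1])
crop('pics/w5.png','pics/w5a.png',190,100,190,160,4)
state()
E
```

```text
t: 9.0
eef_pos: [0.466, 0.0177, 0.085]
tcp_rot: [0.033, 0.705, -0.033, 0.707]
contact_force: [-0.2, 0.8, -1.2]
width: 0.0596
t 9.00 tcp [0.466  0.0177 0.085 ] tilt_deg [ 0.17 -0.01] jawyaw -0.0931 w 0.0596 F [-0.2  0.8 -1.2] q [-0.02 -0.29  2.04 -0.    1.39  0.08]
turn units (6deg): [-0.001  0.029 -0.   ]
shift units AFTER turn: [ 0.026 -0.007 -0.019]  in current frame: [ 0.026 -0.007 -0.019]
t 9.05 tcp [0.466  0.0177 0.0851] tilt_deg [ 0.18 -0.01] jawyaw -0.0931 w 0.0595 F [ 0.9 -0.2 -1.1] q [-0.02 -0.29  2.04 -0.    1.39  0.08]
```

View pics/w5a.png

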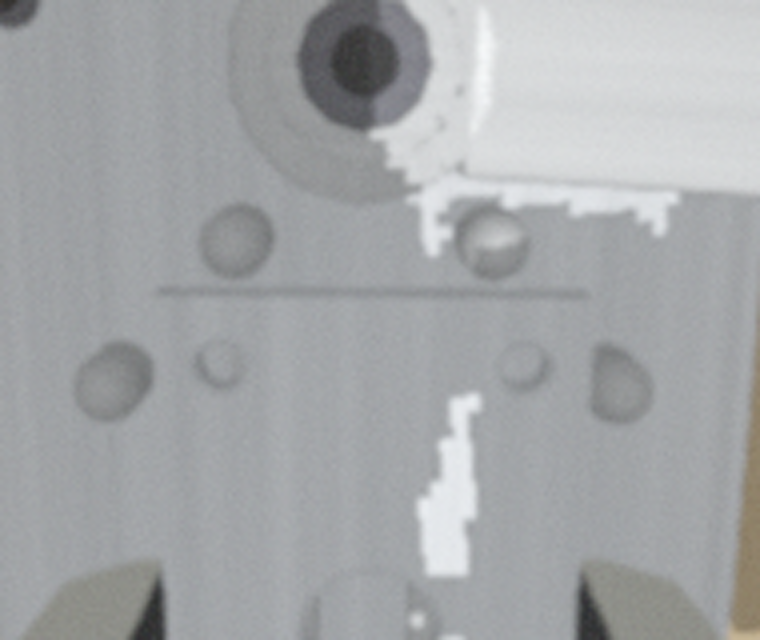

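```bash
python3 -m creep '0 0 -0.025 0 0.03 0 1;0 0 0 0 0 0 1;0 0 0 0 0 0 1;0 0 0 0 0 0 1'; python3 - <<'E'
from plan import *
plan([.4648,.0175,.084],-.093)
o=r.get_obs();im=eyes.read_camera('wrist');cv2.imwrite('pics/w6.png',im[:,:,::-1])
crop('pics/w6.png','pics/w6a.png',190,100,190,160,4)
state()
E
```

```text
t: 9.45
eef_pos: [0.465, 0.0178, 0.0851]
tcp_rot: [0.033, 0.706, -0.033, 0.706]
contact_force: [-0.8, -0.7, -1.2]
width: 0.0596
t 9.45 tcp [0.465  0.0178 0.0851] tilt_deg [0. 0.] jawyaw -0.0931 w 0.0596 F [-0.8 -0.7 -1.2] q [-0.02 -0.29  2.04  0.    1.39  0.08]
turn units (6deg): [-0.001  0.001 -0.   ]
shift units AFTER turn: [ 0.027 -0.008 -0.005]  in current frame: [ 0.027 -0.008 -0.005]
t 9.50 tcp [0.465  0.0178 0.0851] tilt_deg [0. 0.] jawyaw -0.0931 w 0.0595 F [ 0.6 -0.6 -1. ] q [-0.02 -0.29  2.04  0.    1.39  0.08]
```

View pics/w6a.png

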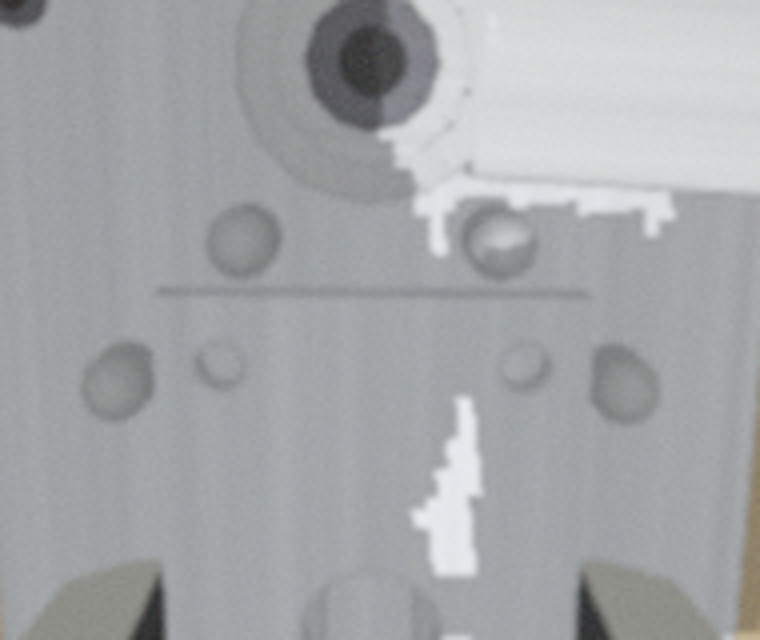

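```bash
python3 -m creep '0.02 0 0 0 0 0 1;0.01 0 0 0 0 0 1;0 0 0 0 0 0 1;0 0 0 0 0 0 0.3;0 0 0 0 0 0 0.1;0 0 0 0 0 0 0;0 0 0 0 0 0 0;0 0 0 0 0 0 0'; python3 - <<'E'
from plan import *
state()
E
python3 -m creep '-0.3 0 0 0 0 0 0;-0.7 0 0 0 0 0 0;-0.9 0 0 0 0 0 0;-0.9 0 0 0 0 0 0;-0.7 0 0 0 0 0 0;-0.3 0 0 0 0 0 0;0 0 0 0 0 0 0'; python3 - <<'E'
from plan import *
state()
o=r.get_obs();im=eyes.read_camera('wrist');cv2.imwrite('pics/w7.png',im[:,:,::-1])
crop('pics/w7.png','pics/w7a.png',190,100,190,180,4)
state()
E
```

```text
t: 10.3
eef_pos: [0.465, 0.0178, 0.0839]
tcp_rot: [0.033, 0.706, -0.033, 0.706]
contact_force: [-0.1, 0.3, 0.8]
width: 0.0909
t 10.30 tcp [0.465  0.0178 0.0839] tilt_deg [ 0. -0.] jawyaw -0.0931 w 0.0909 F [-0.1  0.3  0.8] q [-0.02 -0.29  2.04 -0.    1.39  0.08]
t: 11.0
eef_pos: [0.4654, 0.0178, 0.2374]
tcp_rot: [0.033, 0.705, -0.033, 0.707]
contact_force: [0.7, 0.2, -0.8]
width: 0.0932
t 11.00 tcp [0.4654 0.0178 0.2374] tilt_deg [ 0.14 -0.  ] jawyaw -0.0931 w 0.0932 F [ 0.7  0.2 -0.8] q [-0.02 -0.36  1.84 -0.    1.65  0.08]
t 11.05 tcp [0.465  0.0178 0.2356] tilt_deg [ 0.02 -0.  ] jawyaw -0.0931 w 0.0929 F [0.4 0.3 0. ] q [-0.02 -0.36  1.85  0.    1.65  0.08]
```

View pics/w7.png

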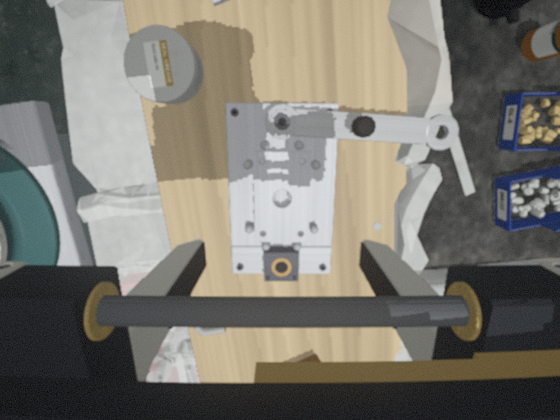

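View pics/w7a.png

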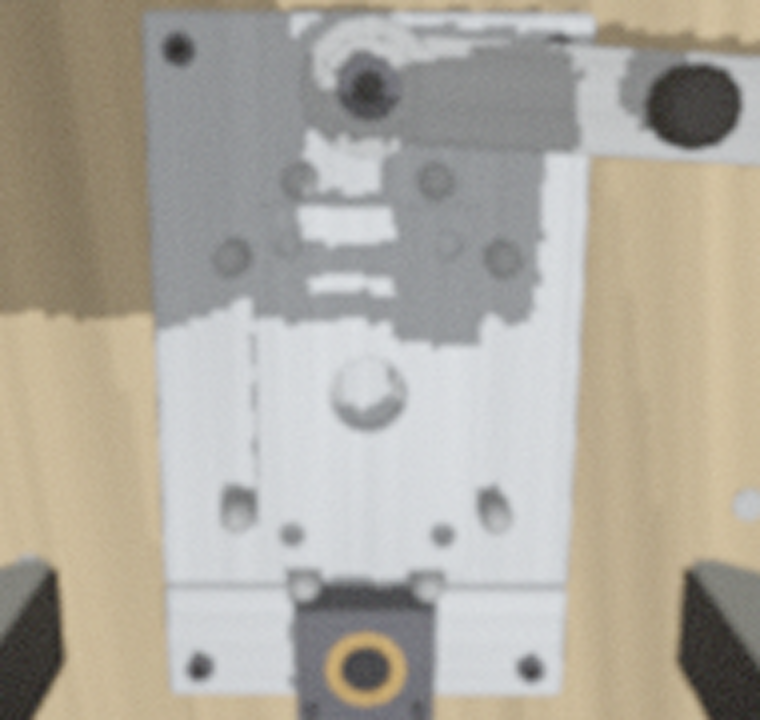

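```bash
python3 - <<'E'
from plan import *
o,M=state()
A=lambda u,v:(190+(u+.5)/4-.5,100+(v+.5)/4-.5)
k=toz('wrist',A(695,105),.130,o);e=toz('wrist',(440.5,132),.1,o);h=toz('wrist',A(367,88),.107,o);l=toz('wrist',A(366,668),.0915,o)
print(k,e,h,l)
for a in (k,e): d=(a-h)[:2];print(np.linalg.norm(d),np.arctan2(d[1],d[0]))
print('mid',(h+l)/2,(h-l))
j=-.093;H=np.array([.4652,.018])+.08*np.array([-np.sin(j),np.cos(j)]);print('H',H)
for th in (1.48,1.505): print(th,H+.075*np.array([np.cos(j+th-np.pi/2),np.sin(j+th-np.pi/2)]))
plan([.5455,.0865,.16],-.093+1.5)
E
```

```text
t 11.05 tcp [0.465  0.0178 0.2356] tilt_deg [ 0.02 -0.  ] jawyaw -0.0931 w 0.0929 F [0.4 0.3 0. ] q [-0.02 -0.36  1.85  0.    1.65  0.08]
[0.54213588 0.08529625 0.13      ] [0.62712105 0.07228998 0.1       ] [0.47031534 0.09584614 0.107     ] [ 0.45508109 -0.0621541   0.0915    ]
0.07259125638861047 -0.14584929719036535
0.15856520755512823 -0.14911013753308186
mid [0.46269821 0.01684602 0.09925   ] [0.01523425 0.15800024 0.0155    ]
H [0.47262928 0.09765429]
1.48 [0.54636605 0.08394704]
1.505 [0.54668566 0.08579455]
t 11.05 tcp [0.465  0.0178 0.2356] tilt_deg [ 0.02 -0.  ] jawyaw -0.0931 w 0.0929 F [0.4 0.3 0. ] q [-0.02 -0.36  1.85  0.    1.65  0.08]
turn units (6deg): [-1.4325e+01  3.0000e-03  2.0000e-03]
shift units AFTER turn: [ 1.891 -1.705  2.022]  in current frame: [1.892 1.897 1.843]
```

```bash
python3 -m creep '0 0 0 -1 0 0 0.5;0 0.2 0.2 -1 0 0 0.5;0 0.2 0.3 -1 0 0 0.5;0 0.2 0.3 -1 0 0 0.5;0 0 0.3 -1 0 0 0.5;0 0 0.3 -1 0 0 0.5;0 0 0.3 -1 0 0 0.5;0 0 0.3 -1 0 0 0.5'; python3 -m creep '0 0 0.2 -1 0 0 0.5;0 0 0.2 -1 0 0 0.5;0.3 0 0.2 -1 0 0 0.5;0.5 0 0 -1 0 0 0.5;0.5 0 0 -1 0 0 0.5;0.2 0 0 -1 0 0 0.5;0 0 0 -0.4 0 0 0.5;0 0 0 0 0 0 0.5';python3 -c "
from plan import *
plan([.5462,.0863,.15],-.093+1.515)"
```

```text
t: 11.85
eef_pos: [0.536, 0.068, 0.2336]
tcp_rot: [-0.258, 0.659, 0.259, 0.657]
contact_force: [-0.5, 0.0, 0.2]
width: 0.0468
t: 12.65
eef_pos: [0.5511, 0.0857, 0.1736]
tcp_rot: [-0.459, 0.538, 0.46, 0.536]
contact_force: [-0.0, -0.4, 0.1]
width: 0.0463
t 12.65 tcp [0.5511 0.0857 0.1736] tilt_deg [-0.17 -0.02] jawyaw 1.4155 w 0.0463 F [-0.  -0.4  0.1] q [ 0.11 -0.12  1.75 -0.    1.51 -1.31]
turn units (6deg): [-0.062 -0.008 -0.028]
shift units AFTER turn: [ 0.59   0.123 -0.003]  in current frame: [ 0.59   0.121 -0.003]
```

```bash
python3 -m creep '0.3 0.12 0 -0.06 0 0 0.5;0.3 0 0 0 0 0 0.5;0 0 0 0 0 0 0.5'; python3 - <<'E'
from plan import *
plan([.5462,.0863,.112],-.093+1.515)
im=eyes.read_camera('wrist');cv2.imwrite('pics/w8.png',im[:,:,::-1])
im=eyes.read_camera('scene');cv2.imwrite('pics/s8.png',im[:,:,::-1])
crop('pics/s8.png','pics/s8a.png',220,100,200,150,4)
E
```

```text
t: 12.95
eef_pos: [0.546, 0.0864, 0.1492]
tcp_rot: [-0.46, 0.537, 0.462, 0.535]
contact_force: [-0.3, -0.5, -0.4]
width: 0.0467
t 12.95 tcp [0.546  0.0864 0.1492] tilt_deg [-0.18 -0.02] jawyaw 1.4205 w 0.0467 F [-0.3 -0.5 -0.4] q [ 0.11 -0.12  1.79 -0.    1.47 -1.31]
turn units (6deg): [-0.014 -0.008 -0.029]
shift units AFTER turn: [ 0.929 -0.005 -0.002]  in current frame: [ 0.929 -0.007 -0.001]
```

View pics/w8.png

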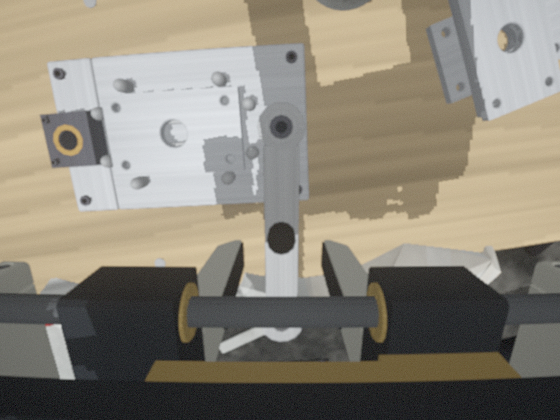

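View pics/s8a.png

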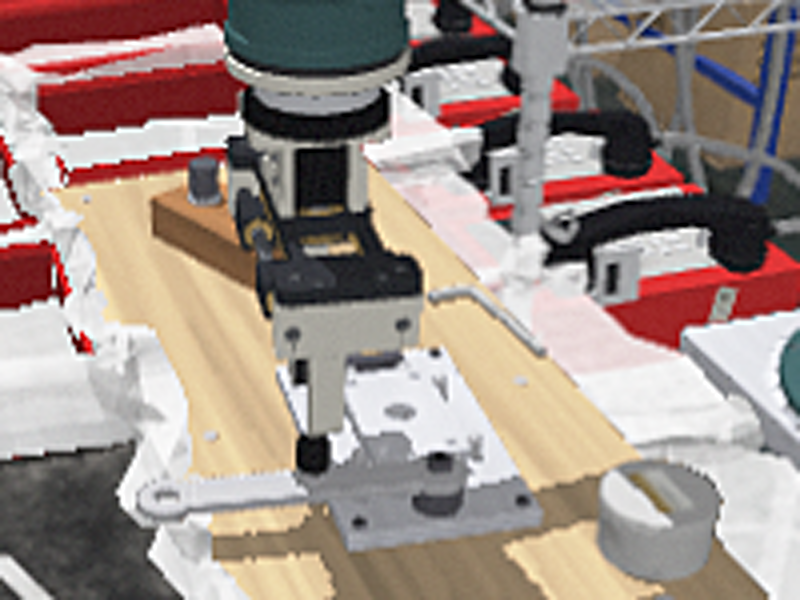

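```bash
python3 -m creep '0.4 0 0 0 0 0 0.5;0.4 0 0 0 0 0 0.5;0.1 0 0 0 0 0 0.6;0 0 0 0 0 0 0.72;0 0 0 0 0 0 0.72;0 0 0 0 0 0 0.72;0 0 0 0 0 0 0.72'; python3 -c "
from plan import *
plan([.5462,.0863,.113],-.093+1.515)"
```

```text
t: 13.75
eef_pos: [0.5473, 0.0865, 0.1163]
tcp_rot: [-0.461, 0.536, 0.461, 0.536]
contact_force: [-0.2, 0.1, -1.0]
width: 0.0265
t 13.75 tcp [0.5473 0.0865 0.1163] tilt_deg [0.04 0.  ] jawyaw 1.4211 w 0.0265 F [-0.2  0.1 -1. ] q [ 0.11 -0.1   1.83  0.    1.42 -1.31]
turn units (6deg): [-0.009  0.002  0.006]
shift units AFTER turn: [ 0.083  0.027 -0.009]  in current frame: [ 0.083  0.027 -0.009]
```

```bash
python3 -m creep '0.06 0.02 0 0.5 0 0 0.72;0 0 -0.196 1 0 0 0.72;0 0 -0.196 1 0 0 0.72;0 0 -0.196 1 0 0 0.72;0 0 -0.196 1 0 0 0.72;0 0 0 0 0 0 0.72'; python3 -c "
from plan import *
o,M=state()
H=np.array([.4726,.0977]);d=o['eef_pos'][:2]-H;print(np.linalg.norm(d),np.arctan2(d[1],d[0])+np.pi/2+.093)
im=eyes.read_camera('wrist');cv2.imwrite('pics/w9.png',im[:,:,::-1])"
```

```text
t: 14.35
eef_pos: [0.5353, 0.057, 0.1138]
tcp_rot: [-0.323, 0.629, 0.322, 0.629]
contact_force: [0.6, -0.6, 1.0]
width: 0.0263
t 14.35 tcp [0.5353 0.057  0.1138] tilt_deg [ 0.03 -0.  ] jawyaw 0.9475 w 0.0263 F [ 0.6 -0.6  1. ] q [ 0.06 -0.14  1.86 -0.    1.41 -0.89]
0.07475966723064643 1.088022393632206
```

View pics/w9.png

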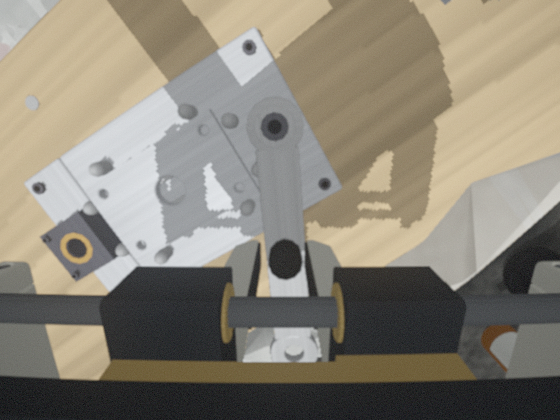

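```bash
python3 -m creep '0 0 -0.196 1 0 0 0.72;0 0 -0.196 1 0 0 0.72;0 0 -0.196 1 0 0 0.72;0 0 -0.196 1 0 0 0.72;0 0 -0.196 1 0 0 0.72;0 0 -0.196 1 0 0 0.72;0 0 -0.196 1 0 0 0.72;0 0 0 0 0 0 0.72'; python3 -c "
from plan import *
o,M=state()
H=np.array([.4726,.0977]);d=o['eef_pos'][:2]-H;print(np.linalg.norm(d),np.arctan2(d[1],d[0])+np.pi/2+.093)
"
```

```text
t: 15.2
eef_pos: [0.492, 0.0257, 0.1137]
tcp_rot: [-0.077, 0.703, 0.077, 0.703]
contact_force: [-0.1, 0.2, 0.5]
width: 0.0263
t 15.20 tcp [0.492  0.0257 0.1137] tilt_deg [0.03 0.  ] jawyaw 0.2179 w 0.0263 F [-0.1  0.2  0.5] q [ 0.   -0.24  1.96  0.    1.43 -0.22]
0.07457270623039797 0.3562036915003681
```

```bash
python3 -m creep '0 0 -0.196 1 0 0 0.72;0 0 -0.196 1 0 0 0.72;0 0 -0.196 0.96 0 0 0.72;0 0 -0.05 0 0 0 0.72;0 0 -0.03 0 0 0 0.72;0 0 0 0 0 0 0.72'; python3 -c "
from plan import *
o,M=state()
H=np.array([.4726,.0977]);d=o['eef_pos'][:2]-H;print(np.linalg.norm(d),np.arctan2(d[1],d[0])+np.pi/2+.093)
im=eyes.read_camera('wrist');cv2.imwrite('pics/w10.png',im[:,:,::-1])
"
```

```text
t: 15.8
eef_pos: [0.466, 0.0234, 0.1135]
tcp_rot: [0.031, 0.706, -0.031, 0.706]
contact_force: [0.1, 0.5, -0.0]
width: 0.026
t 15.80 tcp [0.466  0.0234 0.1135] tilt_deg [0.01 0.01] jawyaw -0.0889 w 0.0260 F [ 0.1  0.5 -0. ] q [-0.   -0.31  2.01  0.    1.44  0.08]
0.07457166549501829 0.00405847139573659
```

View pics/w10.png

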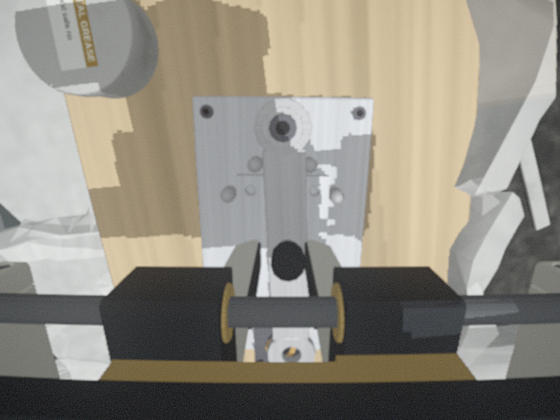

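```bash
python3 -m creep '0 0 -0.03 0 0 0 0.72;0 0 -0.03 0 0 0 0.72;0 0 0 0 0 0 0.72'; python3 -m creep '0 0 -0.03 0 0 0 0.72;0 0 0 0 0 0 0.72;0 0 0 0 0 0 0.72'
```

```text
t: 16.15
eef_pos: [0.4632, 0.0235, 0.1134]
tcp_rot: [0.033, 0.706, -0.033, 0.706]
contact_force: [0.6, 0.6, -0.0]
width: 0.0257
t: 16.45
eef_pos: [0.4622, 0.0236, 0.1135]
tcp_rot: [0.033, 0.706, -0.033, 0.706]
contact_force: [2.4, -1.7, -2.3]
width: 0.0263
```

```bash
python3 -m creep '0 0 -0.03 0 0 0 0.72;0 0 0 0 0 0 0.72;0 0 0 0 0 0 0.72'; python3 -m creep '0 0 -0.03 0 0 0 0.72;0 0 0 0 0 0 0.72;0 0 0 0 0 0 0.72'
```

```text
t: 16.75
eef_pos: [0.4619, 0.0236, 0.1135]
tcp_rot: [0.033, 0.705, -0.033, 0.707]
contact_force: [12.5, -1.7, -5.5]
width: 0.0262
t: 17.05
eef_pos: [0.4616, 0.0236, 0.1136]
tcp_rot: [0.033, 0.704, -0.033, 0.708]
contact_force: [23.8, -2.7, -12.1]
width: 0.0265
```

Force rises sharply against the stop, so the strap is shut. Back off to centre, open and rise.

```bash
python3 -m creep '0 0 0.05 0 0 0 0.72;0 0 0.08 0 0 0 0.6;0 0 0 0 0 0 0.4;0 0 0 0 0 0 0.4;-0.4 0 0 0 0 0 0.4;-0.6 0 0 0 0 0 0.4;-0.8 0 0 0 0 0 0.4;-0.8 0 0 0 0 0 0.3'; python3 -m creep '-0.4 -0.8 0 0 0 0 0.2;0 -1 0 0 0 0 0.2;0 -1 0 0 0 0 0.2;0 -1 0 0 0 0 0.2;0 0 0 0 0 0 0.2;0 0 0 0 0 0 0.2'
python3 -c "
from plan import *
o,M=state()
im=eyes.read_camera('wrist');cv2.imwrite('pics/w11.png',im[:,:,::-1])
print(o['eef_pos'].tolist(),o['tcp_rot'].tolist())
state()
"
```

```text
t: 17.85
eef_pos: [0.4646, 0.0234, 0.2198]
tcp_rot: [0.033, 0.706, -0.033, 0.706]
contact_force: [0.3, 0.1, 0.7]
width: 0.0597
t: 18.45
eef_pos: [0.4506, -0.1284, 0.2344]
tcp_rot: [0.034, 0.706, -0.034, 0.707]
contact_force: [-0.3, 0.2, -0.5]
width: 0.0746
t 18.45 tcp [ 0.4506 -0.1284  0.2344] tilt_deg [0.04 0.  ] jawyaw -0.0950 w 0.0746 F [-0.3  0.2 -0.5] q [-0.33 -0.35  1.84  0.    1.65 -0.24]
[0.45061386963154154, -0.12844145872228133, 0.2344435560445526] [0.03361298126798656, 0.7060894708725133, -0.033559360353798307, 0.7065278451313127]
t 18.50 tcp [ 0.4508 -0.1277  0.2342] tilt_deg [0.03 0.  ] jawyaw -0.0936 w 0.0738 F [-0.3  0.4  0.1] q [-0.33 -0.35  1.84  0.    1.65 -0.24]
```

View pics/w11.png

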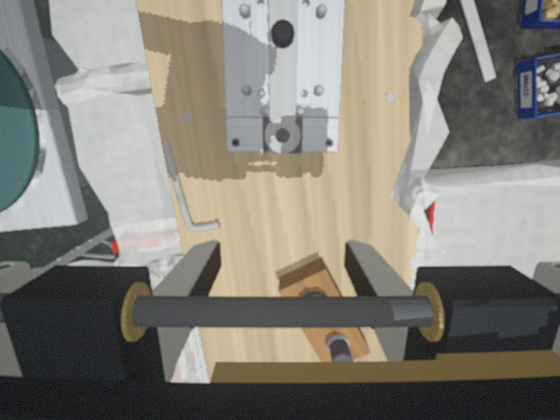

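```bash
python3 - <<'E'
from m0 import *
crop('pics/w11.png','pics/w11a.png',210,0,150,160,4)
crop('pics/w11.png','pics/w11b.png',250,100,70,60,10)
E
```

```text
(no output)
```

View pics/w11a.png

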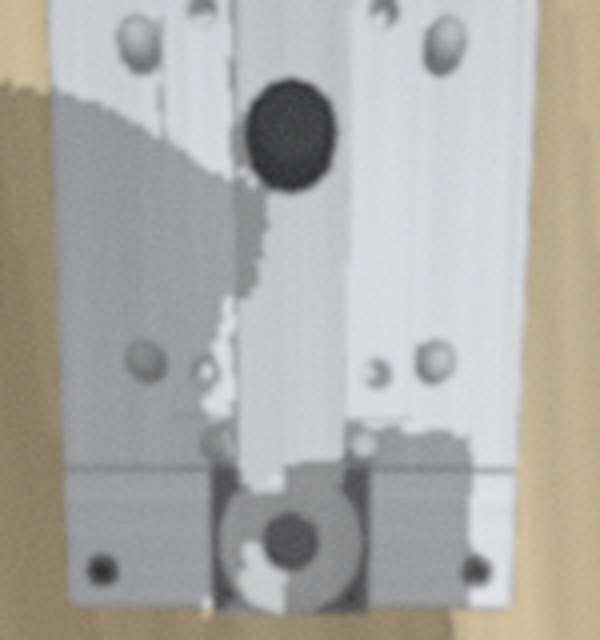

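View pics/w11b.png

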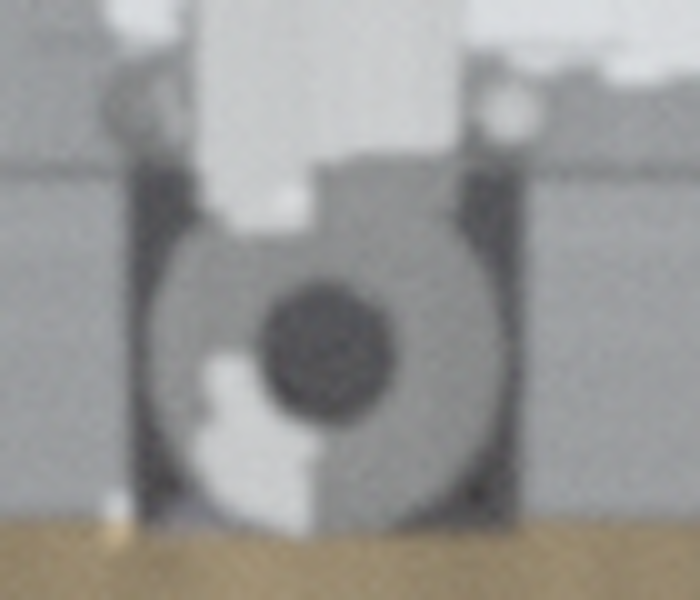

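```bash
python3 - <<'E'
from plan import *
o=dict(eef_pos=np.array([0.45061386963154154, -0.12844145872228133, 0.2344435560445526]),tcp_rot=[0.03361298126798656, 0.7060894708725133, -0.033559360353798307, 0.7065278451313127])
A=lambda u,v:(250+(u+.5)/10-.5,100+(v+.5)/10-.5)
print('eye',toz('wrist',A(327,352),.1,o), 'ring', toz('wrist',A(327,357),.1,o))
plan([.50,-.375,.234],-.093)
E
```

```text
eye [ 0.45577015 -0.06277434  0.1       ] ring [ 0.45572454 -0.06325082  0.1       ]
t 18.50 tcp [ 0.4508 -0.1277  0.2342] tilt_deg [0.03 0.  ] jawyaw -0.0936 w 0.0738 F [-0.3  0.4  0.1] q [-0.33 -0.35  1.84  0.    1.65 -0.24]
turn units (6deg): [-0.006  0.005 -0.001]
shift units AFTER turn: [ 6.000e-03 -6.041e+00  1.800e+00]  in current frame: [ 6.000e-03 -6.040e+00  1.803e+00]
```

```bash
python3 -m creep '0 -0.7 0.2 0 0 0 0.2;0 -0.9 0.3 0 0 0 0.2;0 -0.95 0.3 0 0 0 0.2;0 -0.95 0.3 0 0 0 0.2;0 -0.95 0.3 0 0 0 0.2;0 -0.9 0.2 0 0 0 0.2;0 -0.69 0.2 0 0 0 0.2;0 0 0 0 0 0 0.2'; python3 -m creep '0 0 0 0 0 0 0.2';
python3 -c "
from plan import *
o,M=state()
im=eyes.read_camera('wrist');cv2.imwrite('pics/w12.png',im[:,:,::-1])
print(o['eef_pos'].tolist(),o['tcp_rot'].tolist())
crop('pics/w12.png','pics/w12a.png',200,120,150,150,5)
state()
"
```

```text
t: 19.3
eef_pos: [0.5009, -0.3764, 0.2329]
tcp_rot: [0.033, 0.707, -0.033, 0.706]
contact_force: [0.1, 0.7, 0.6]
width: 0.0748
t: 19.4
eef_pos: [0.5007, -0.3742, 0.2334]
tcp_rot: [0.033, 0.706, -0.032, 0.706]
contact_force: [-0.3, -0.7, 1.0]
width: 0.0744
t 19.40 tcp [ 0.5007 -0.3742  0.2334] tilt_deg [-0.02  0.04] jawyaw -0.0923 w 0.0744 F [-0.3 -0.7  1. ] q [-0.68  0.    1.53  0.    1.6  -0.59]
[0.5006587499903988, -0.37422021470194783, 0.2334019667168251] [0.03284374140241698, 0.7064714175761566, -0.032376917878949085, 0.7062373255409874]
t 19.45 tcp [ 0.5006 -0.3739  0.2337] tilt_deg [0.   0.02] jawyaw -0.0918 w 0.0745 F [0.3 0.4 0.4] q [-0.68  0.    1.53  0.    1.6  -0.59]
```

View pics/w12.png

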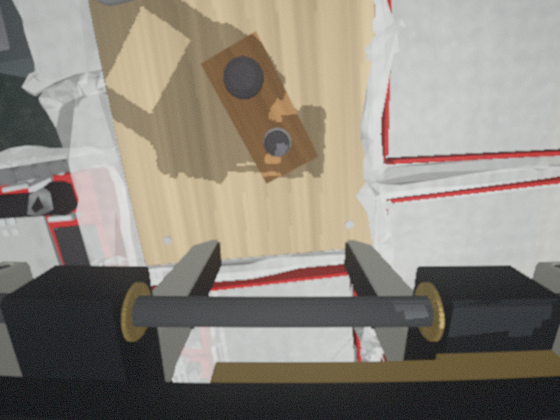

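View pics/w12a.png

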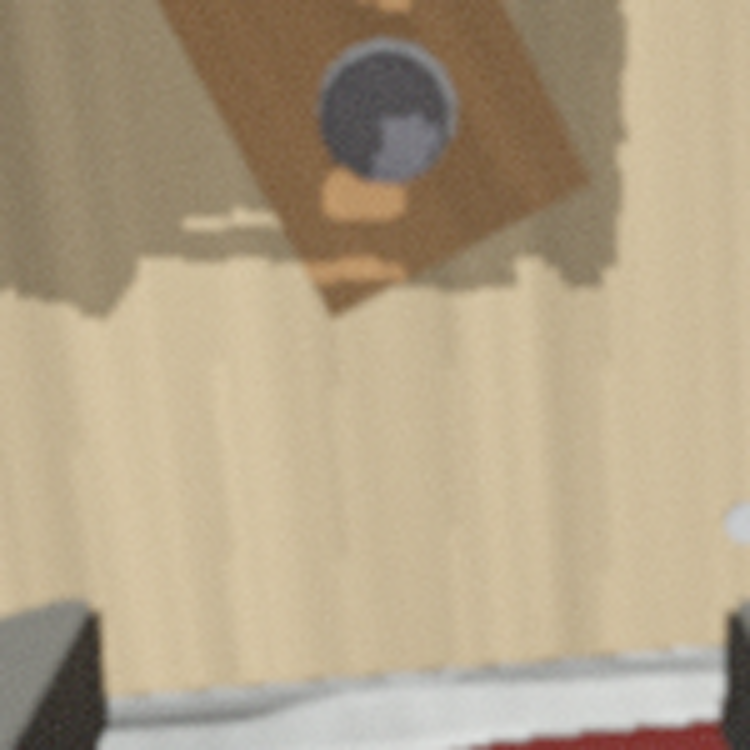

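```bash
python3 - <<'E'
from plan import *
o=dict(eef_pos=np.array([0.5006587499903988, -0.37422021470194783, 0.2334019667168251]),tcp_rot=[0.03284374140241698, 0.7064714175761566, -0.032376917878949085, 0.7062373255409874])
A=lambda u,v:(200+(u+.5)/5-.5,120+(v+.5)/5-.5)
print('pin',toz('wrist',A(386,117),.128,o),toz('wrist',A(388,103),.1,o))
plan([.501,-.3118,.15],-.093)
E
```

```text
pin [ 0.5000258  -0.31448276  0.128     ] [ 0.50008913 -0.31316644  0.1       ]
t 19.45 tcp [ 0.5006 -0.3739  0.2337] tilt_deg [0.   0.02] jawyaw -0.0918 w 0.0745 F [0.3 0.4 0.4] q [-0.68  0.    1.53  0.    1.6  -0.59]
turn units (6deg): [ 0.011 -0.    -0.003]
shift units AFTER turn: [ 2.092  1.546 -0.133]  in current frame: [ 2.092  1.546 -0.132]
```

```bash
python3 -m creep '0.2 0.5 -0.04 0 0 0 0.2;0.4 0.6 -0.05 0 0 0 0.2;0.5 0.42 -0.04 0 0 0 0.2;0.6 0 0 0 0 0 0.2;0.39 0 0 0 0 0 0.2;0 0 0 0 0 0 0.2;0 0 0 0 0 0 0.2';
python3 -c "
from plan import *
plan([.5012,-.3128,.103],-.093)
o,M=state()
im=eyes.read_camera('wrist');cv2.imwrite('pics/w13.png',im[:,:,::-1])
print(o['eef_pos'].tolist(),o['tcp_rot'].tolist())
"
```

```text
t: 20.15
eef_pos: [0.5007, -0.3141, 0.1507]
tcp_rot: [0.033, 0.706, -0.033, 0.706]
contact_force: [-0.6, 0.0, 0.2]
width: 0.0743
t 20.15 tcp [ 0.5007 -0.3141  0.1507] tilt_deg [ 0.02 -0.01] jawyaw -0.0928 w 0.0743 F [-0.6  0.   0.2] q [-0.6  -0.04  1.71  0.    1.47 -0.51]
turn units (6deg): [0.001 0.004 0.002]
shift units AFTER turn: [1.192 0.033 0.01 ]  in current frame: [1.192 0.033 0.009]
t 20.15 tcp [ 0.5007 -0.3141  0.1507] tilt_deg [ 0.02 -0.01] jawyaw -0.0928 w 0.0743 F [-0.6  0.   0.2] q [-0.6  -0.04  1.71  0.    1.47 -0.51]
[0.5006974662444776, -0.31406845201092165, 0.1506766303897385] [0.03273598711783935, 0.7062018249767955, -0.032891099408732194, 0.7064881549796493]
```

View pics/w13.png

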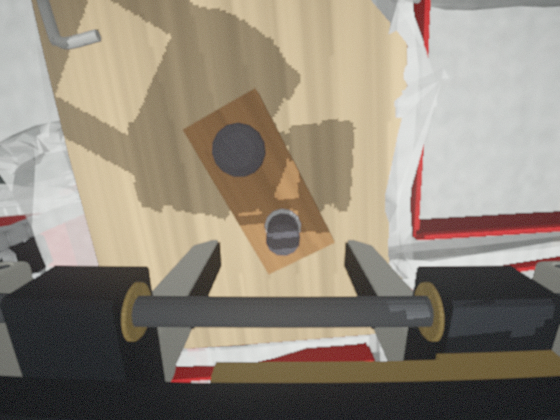

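```bash
python3 - <<'E'
from plan import *
o=dict(eef_pos=np.array([0.5006974662444776, -0.31406845201092165, 0.1506766303897385]),tcp_rot=[0.03273598711783935, 0.7062018249767955, -0.032891099408732194, 0.7064881549796493])
crop('pics/w13.png','pics/w13a.png',250,195,70,70,10)
M=R.from_quat(o['tcp_rot']).as_matrix()
for y in (-.3145,-.3135,-.3125,-.3115):
    c=np.array([.5007,y]);a=np.linspace(0,2*np.pi,60)
    u=proj('wrist',[[c[0]+.012*np.cos(t),c[1]+.012*np.sin(t),.128] for t in a],o)
    print(y,(u.min(0)-[250,195])*10,(u.max(0)-[250,195])*10)
E
```

```text
-0.3145 [166.46974638 276.70293585] [520.90934313 608.77997716]
-0.3135 [164.879394  262.4439883] [519.79995789 595.43092619]
-0.3125 [163.28504024 248.14627131] [518.68721013 582.04502507]
-0.3115 [161.68667882 233.80971049] [517.57109094 568.62219105]
```

View pics/w13a.png

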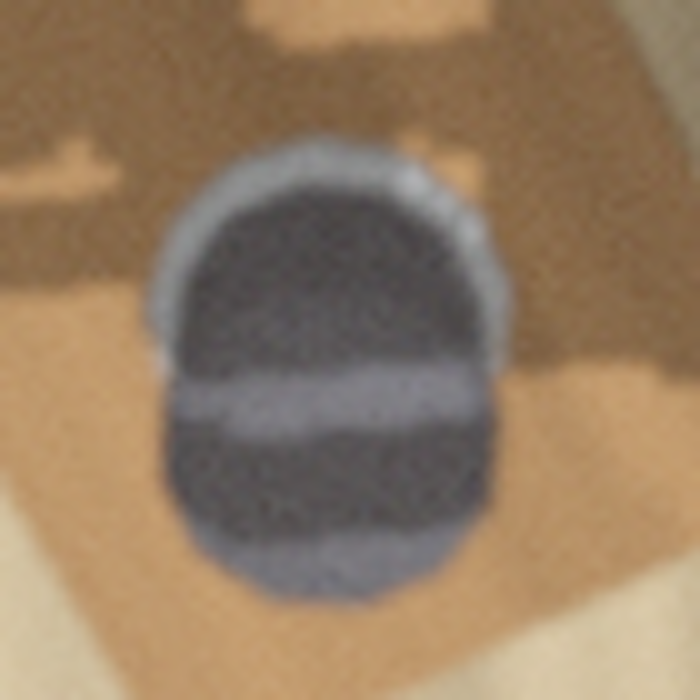

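```bash
python3 -m creep '0.4 0.01 0.005 0 0 0 0.2;0.5 0 0 0 0 0 0.3;0.29 0 0 0 0 0 0.5;0 0 0 0 0 0 0.6;0 0 0 0 0 0 0.65;0 0 0 0 0 0 1;0 0 0 0 0 0 1;0 0 0 0 0 0 1'; python3 -m creep '0 0 0 0 0 0 1;0 0 0 0 0 0 1'
python3 -c "
from plan import *
plan([.5012,-.3128,.103],-.093)"
```

```text
t: 21.0
eef_pos: [0.5009, -0.314, 0.1029]
tcp_rot: [0.033, 0.706, -0.033, 0.707]
contact_force: [0.5, -0.6, 3.3]
width: 0.0236
t: 21.2
eef_pos: [0.5009, -0.314, 0.1028]
tcp_rot: [0.033, 0.706, -0.033, 0.707]
contact_force: [0.6, -0.2, 5.5]
width: 0.0234
t 21.20 tcp [ 0.5009 -0.314   0.1028] tilt_deg [ 0.04 -0.03] jawyaw -0.0931 w 0.0234 F [ 0.6 -0.2  5.5] q [-0.6  -0.01  1.76 -0.    1.39 -0.51]
turn units (6deg): [-0.001  0.007  0.004]
shift units AFTER turn: [-0.004  0.03   0.004]  in current frame: [-0.004  0.03   0.004]
```

```bash
python3 -m creep '-0.1 0 0 0 0 0 1;-0.3 0 0 0 0 0 1;-0.5 0 0 0 0 0 1;-0.6 0 0 0 0 0 1;-0.6 0 0 0 0 0 1;-0.4 0 0 0 0 0 1;0 0 0 0 0 0 1;0 0 0 0 0 0 1'
python3 -c "
from plan import *
plan([.4578,-.0620,.16],-.093)
im=eyes.read_camera('scene');cv2.imwrite('pics/s14.png',im[:,:,::-1])
crop('pics/s14.png','pics/s14a.png',200,60,200,150,4)
o,M=state()
im=eyes.read_camera('wrist');cv2.imwrite('pics/w14.png',im[:,:,::-1])
print(o['eef_pos'].tolist(),o['tcp_rot'].tolist())
"
```

```text
t: 22.0
eef_pos: [0.5006, -0.3138, 0.2017]
tcp_rot: [0.033, 0.706, -0.033, 0.706]
contact_force: [0.3, -0.2, -1.7]
width: 0.0232
t 22.00 tcp [ 0.5006 -0.3138  0.2017] tilt_deg [-0.02  0.01] jawyaw -0.0931 w 0.0232 F [ 0.3 -0.2 -1.7] q [-0.6  -0.06  1.65 -0.    1.55 -0.51]
turn units (6deg): [-0.001 -0.003 -0.002]
shift units AFTER turn: [ 1.042  6.168 -1.65 ]  in current frame: [ 1.044  6.168 -1.651]
t 22.05 tcp [ 0.5005 -0.3136  0.2011] tilt_deg [-0.06  0.05] jawyaw -0.0931 w 0.0233 F [-0.3  0.8 -1.3] q [-0.6  -0.06  1.65  0.    1.55 -0.51]
[0.500450066393514, -0.3136458919785882, 0.20105047190307296] [0.03317422294995865, 0.7067501552490423, -0.032618043638667424, 0.7059318325563078]
```

View pics/s14a.png

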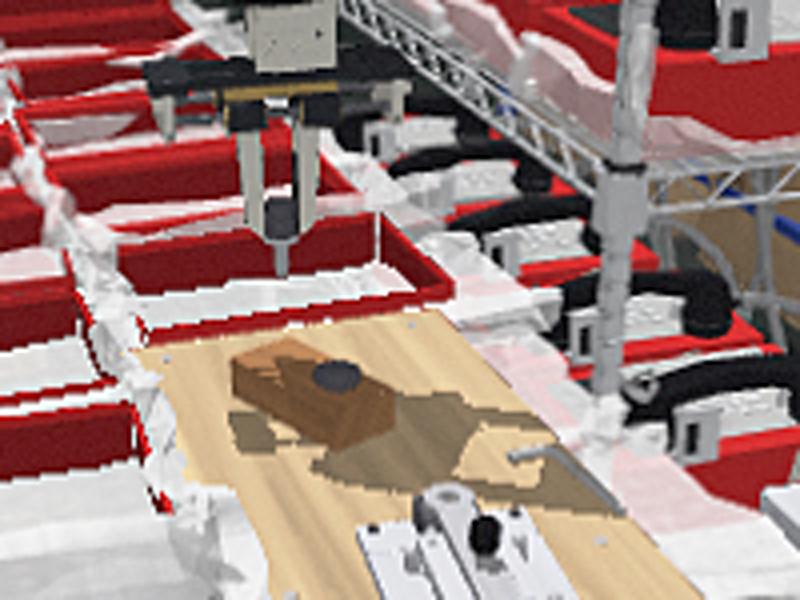

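View pics/w14.png

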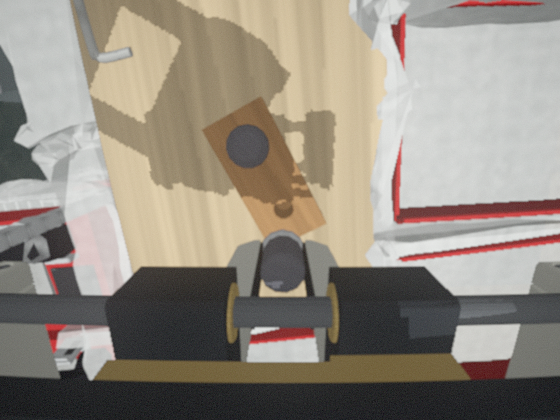

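```bash
python3 - <<'E'
from plan import *
o=dict(eef_pos=np.array([0.500450066393514, -0.3136458919785882, 0.20105047190307296]),tcp_rot=[0.03317422294995865, 0.7067501552490423, -0.032618043638667424, 0.7059318325563078])
crop('pics/w14.png','pics/w14a.png',250,220,70,80,8)
M=R.from_quat(o['tcp_rot']).as_matrix()
a=np.linspace(0,2*np.pi,60)
for y in (-.002,-.001,0,.001):
  for rr,x in ((.012,-.025),(.014,.003)):
    P=[M@np.array([x,y+rr*np.cos(t),rr*np.sin(t)])+o['eef_pos'] for t in a]
    u=(proj('wrist',P,o)-[250,220])*8
    print(y,rr,u.min(0).round(),u.max(0).round())
E
```

```text
-0.002 0.012 [ 98. 274.] [463. 604.]
-0.002 0.014 [95. 97.] [459. 433.]
-0.001 0.012 [ 97. 260.] [464. 591.]
-0.001 0.014 [94. 84.] [459. 422.]
0 0.012 [ 97. 245.] [464. 578.]
0 0.014 [94. 72.] [459. 410.]
0.001 0.012 [ 97. 231.] [464. 564.]
0.001 0.014 [94. 59.] [460. 398.]
```

View pics/w14a.png

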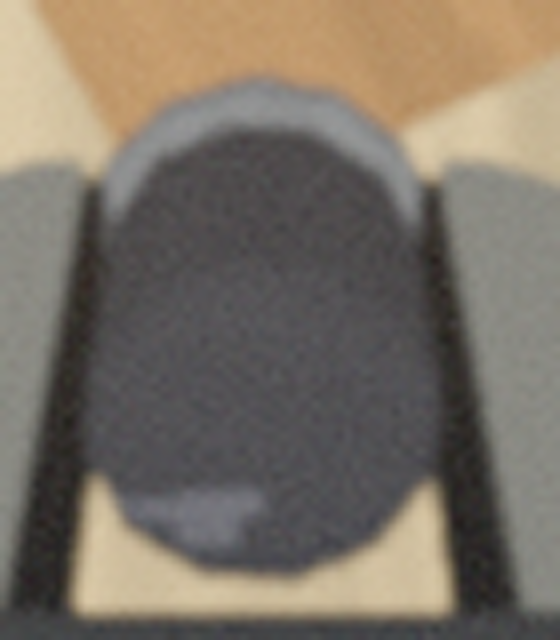

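```bash
python3 -m creep '0 0.5 -0.13 0 0 0 1;0 0.9 -0.23 0 0 0 1;0 0.95 -0.25 0 0 0 1;0 0.95 -0.25 0 0 0 1;0.2 0.95 -0.25 0 0 0 1;0.2 0.95 -0.25 0 0 0 1;0.3 0.7 -0.2 0 0 0 1;0 0.27 -0.09 0 0 0 1'; python3 -m creep '0 0 0 0 0 0 1;0 0 0 0 0 0 1;0 0 0 0 0 0 1'
python3 -c "
from plan import *
plan([.4574,-.0617,.145],-.093)"
```

```text
t: 22.9
eef_pos: [0.4564, -0.0594, 0.1722]
tcp_rot: [0.032, 0.707, -0.032, 0.706]
contact_force: [-0.4, -0.1, -1.2]
width: 0.0232
t: 23.2
eef_pos: [0.4582, -0.0629, 0.1745]
tcp_rot: [0.033, 0.706, -0.033, 0.706]
contact_force: [0.5, -0.0, -0.2]
width: 0.0234
t 23.20 tcp [ 0.4582 -0.0629  0.1745] tilt_deg [ 0.01 -0.01] jawyaw -0.0941 w 0.0234 F [ 0.5 -0.  -0.2] q [-0.19 -0.35  1.94 -0.    1.55 -0.1 ]
turn units (6deg): [-0.011  0.002  0.002]
shift units AFTER turn: [ 0.738  0.028 -0.023]  in current frame: [ 0.738  0.029 -0.023]
```

```bash
python3 -m creep '0.35 0.028 -0.022 0 0 0 1;0.35 0 0 0 0 0 1;0 0 0 0 0 0 1;0 0 0 0 0 0 1;0 0 0 0 0 0 1'
python3 -c "
from plan import *
plan([.4574,-.0617,.140],-.093)
for n in ('scene','top','wrist'):
    im=eyes.read_camera(n);cv2.imwrite('pics/%s15.png'%n,im[:,:,::-1])
crop('pics/scene15.png','pics/s15a.png',270,150,80,60,9)
crop('pics/wrist15.png','pics/w15a.png',200,120,160,160,4)
"
```

```text
t: 23.7
eef_pos: [0.4573, -0.0609, 0.1465]
tcp_rot: [0.033, 0.706, -0.033, 0.706]
contact_force: [-0.2, -0.1, 0.0]
width: 0.0236
t 23.70 tcp [ 0.4573 -0.0609  0.1465] tilt_deg [ 0.01 -0.  ] jawyaw -0.0932 w 0.0236 F [-0.2 -0.1  0. ] q [-0.19 -0.34  1.98 -0.    1.5  -0.09]
turn units (6deg): [-0.002  0.002  0.001]
shift units AFTER turn: [ 0.163 -0.02   0.004]  in current frame: [ 0.163 -0.02   0.004]
```

View pics/s15a.png

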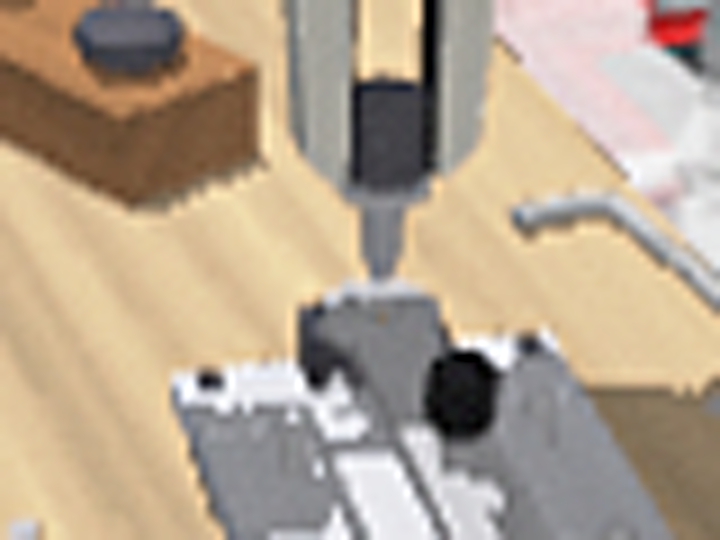

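View pics/w15a.png

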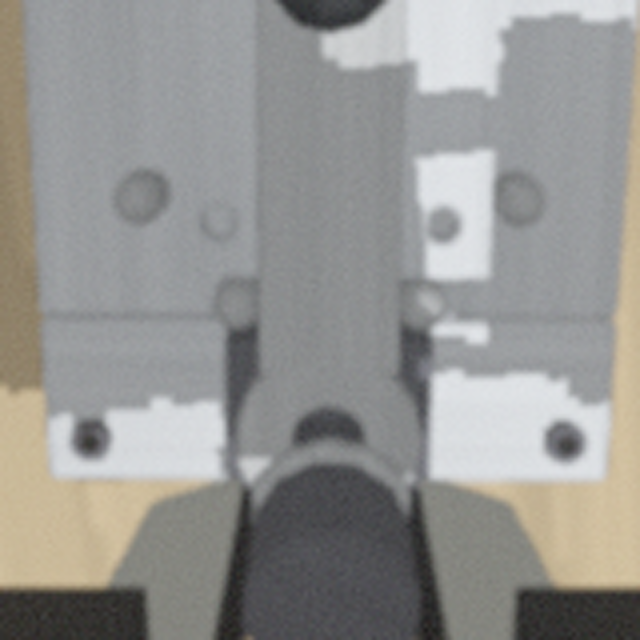

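```bash
python3 - <<'E'
from plan import *
o,M=state()
A=lambda u,v:(200+(u+.5)/4-.5,120+(v+.5)/4-.5)
for n,u,z in (('hole far edge',(330,408),.1),('hole c',(330,440),.1),('collar far top',(331,441),o['eef_pos'][2]-.003),('block L',(226,330),.0915),):
    print(n,(M.T@(toz('wrist',A(*u),z,o)-o['eef_pos'])*1000).round(2))
E
python3 -m creep '0.15 -0.01 0 0 0 0 1;0 0 0 0 0 0 1;0 0 0 0 0 0 1'; python3 -c "
from plan import *
state()"
```

```text
t 23.85 tcp [ 0.4574 -0.0608  0.1467] tilt_deg [ 0.04 -0.01] jawyaw -0.0931 w 0.0235 F [ 1.  -0.8 -1.1] q [-0.19 -0.34  1.98 -0.    1.5  -0.09]
hole far edge [46.7   4.6  -1.45]
hole c [46.7  -1.73 -1.45]
collar far top [ 3.   13.42 -1.35]
block L [ 55.18  17.56 -21.33]
t: 24.15
eef_pos: [0.457, -0.0612, 0.14]
tcp_rot: [0.033, 0.706, -0.033, 0.706]
contact_force: [-0.8, -0.0, -0.6]
width: 0.0237
t 24.15 tcp [ 0.457  -0.0612  0.14  ] tilt_deg [-0.02  0.  ] jawyaw -0.0931 w 0.0237 F [-0.8 -0.  -0.6] q [-0.19 -0.34  1.98  0.    1.49 -0.1 ]
```

```bash
python3 -m creep '0 -0.02 0 0 0 0 1;0.1 0 0 0 0 0 1;0.1 0 0 0 0 0 1;0 0 0 0 0 0 1'; python3 -m creep '0.1 0 0 0 0 0 1;0.1 0 0 0 0 0 1;0 0 0 0 0 0 1'; python3 -c "
from plan import *
state()"
```

```text
t: 24.55
eef_pos: [0.4568, -0.0619, 0.1314]
tcp_rot: [0.033, 0.707, -0.033, 0.706]
contact_force: [0.2, 0.5, -0.4]
width: 0.0235
t: 24.85
eef_pos: [0.4568, -0.0619, 0.1235]
tcp_rot: [0.033, 0.707, -0.033, 0.706]
contact_force: [-0.0, -0.1, -0.4]
width: 0.0234
t 24.85 tcp [ 0.4568 -0.0619  0.1235] tilt_deg [-0.05  0.01] jawyaw -0.0931 w 0.0234 F [-0.  -0.1 -0.4] q [-0.19 -0.33  2.    0.    1.46 -0.1 ]
```

```bash
python3 -m creep '0.1 0 0 0 0 0 1;0.1 0 0 0 0 0 1;0 0 0 0 0 0 1'; python3 -m creep '0.08 0 0 0 0 0 1;0.07 0 0 0 0 0 1;0 0 0 0 0 0 1;0 0 0 0 0 0 1'; python3 -c "
from plan import *
state()"
```

```text
t: 25.15
eef_pos: [0.4568, -0.0619, 0.1155]
tcp_rot: [0.033, 0.707, -0.033, 0.706]
contact_force: [0.0, 0.2, -0.6]
width: 0.0236
t: 25.55
eef_pos: [0.457, -0.062, 0.1102]
tcp_rot: [0.033, 0.706, -0.033, 0.706]
contact_force: [0.6, 0.2, -1.0]
width: 0.0239
t 25.55 tcp [ 0.457  -0.062   0.1102] tilt_deg [-0.01 -0.  ] jawyaw -0.0931 w 0.0239 F [ 0.6  0.2 -1. ] q [-0.19 -0.32  2.02 -0.    1.44 -0.1 ]
```

```bash
python3 -m creep '0.04 0 0 0 0 0 1;0 0 0 0 0 0 1;0 0 0 0 0 0 1'; python3 -m creep '0.03 0 0 0 0 0 1;0 0 0 0 0 0 1;0 0 0 0 0 0 1';python3 -m creep '0.02 0 0 0 0 0 1;0 0 0 0 0 0 1;0 0 0 0 0 0 1'
```

```text
t: 25.85
eef_pos: [0.4571, -0.062, 0.1087]
tcp_rot: [0.033, 0.706, -0.033, 0.706]
contact_force: [-1.0, -0.3, -0.6]
width: 0.0231
t: 26.15
eef_pos: [0.4571, -0.062, 0.1074]
tcp_rot: [0.033, 0.706, -0.033, 0.706]
contact_force: [0.3, -0.0, -1.6]
width: 0.0232
t: 26.45
eef_pos: [0.4572, -0.062, 0.1068]
tcp_rot: [0.033, 0.706, -0.033, 0.706]
contact_force: [0.4, 0.4, 1.5]
width: 0.0233
```

```bash
python3 -m creep '0.02 0 0 0 0 0 1;0 0 0 0 0 0 1;0 0 0 0 0 0 1'; python3 -m creep '0.02 0 0 0 0 0 1;0 0 0 0 0 0 1;0 0 0 0 0 0 1'
```

```text
t: 26.75
eef_pos: [0.4576, -0.0621, 0.1067]
tcp_rot: [0.033, 0.706, -0.033, 0.707]
contact_force: [0.0, 0.6, 7.0]
width: 0.0235
t: 27.05
eef_pos: [0.4578, -0.0621, 0.1066]
tcp_rot: [0.033, 0.705, -0.033, 0.707]
contact_force: [-2.2, 0.7, 13.9]
width: 0.0233
```

```bash
python3 -m creep '-0.035 0 0 0 0 0 1;0 0 0 0 0 0 0.7;0 0 0 0 0 0 0.5;0 0 0 0 0 0 0.4;0 0 0 0 0 0 0.4;0 0 0 0 0 0 0.4'; python3 -c "
from plan import *
state()"; python3 -m creep '-0.3 0 0 0 0 0 0.4;-0.6 0 0 0 0 0 0.4;-0.8 0 0 0 0 0 0.4;-0.8 0 0 0 0 0 0.4;-0.4 -0.8 0 0 0 0 0.3;0 -1 0 0 0 0 0.2;0 0 0 0 0 0 0.2;0 0 0 0 0 0 0.2'
python3 -c "
from plan import *
state()
for n in ('scene','wrist'):
    im=eyes.read_camera(n);cv2.imwrite('pics/%s16.png'%n,im[:,:,::-1])
crop('pics/scene16.png','pics/s16a.png',260,150,110,85,7)
crop('pics/wrist16.png','pics/w16a.png',200,0,160,200,3)
"
```

```text
t: 27.65
eef_pos: [0.457, -0.062, 0.1063]
tcp_rot: [0.033, 0.706, -0.033, 0.706]
contact_force: [0.6, 0.2, 0.2]
width: 0.0537
t 27.65 tcp [ 0.457  -0.062   0.1063] tilt_deg [-0.01  0.  ] jawyaw -0.0931 w 0.0537 F [0.6 0.2 0.2] q [-0.19 -0.32  2.02 -0.    1.43 -0.1 ]
t: 28.45
eef_pos: [0.4503, -0.1342, 0.2231]
tcp_rot: [0.034, 0.706, -0.034, 0.706]
contact_force: [-0.0, 0.5, -1.2]
width: 0.0741
t 28.45 tcp [ 0.4503 -0.1342  0.2231] tilt_deg [0.02 0.  ] jawyaw -0.0949 w 0.0741 F [-0.   0.5 -1.2] q [-0.34 -0.34  1.86  0.    1.63 -0.25]
```

View pics/s16a.png

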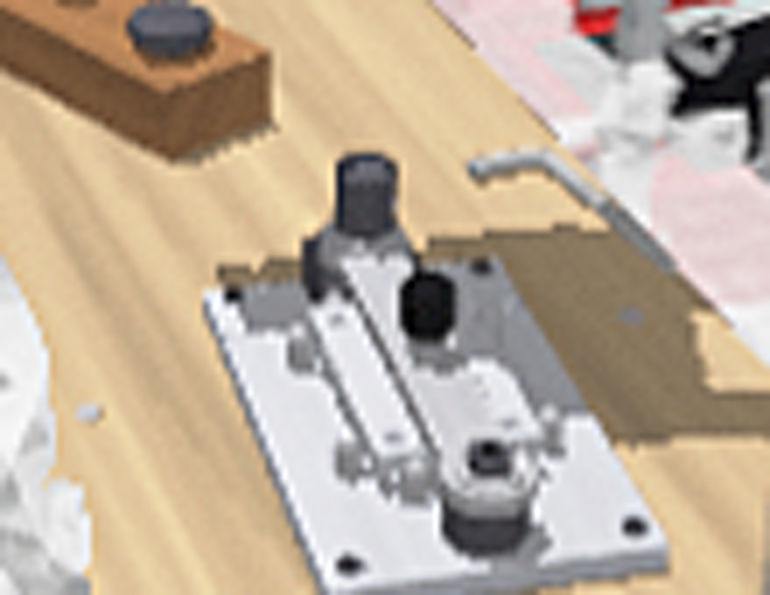

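View pics/w16a.png

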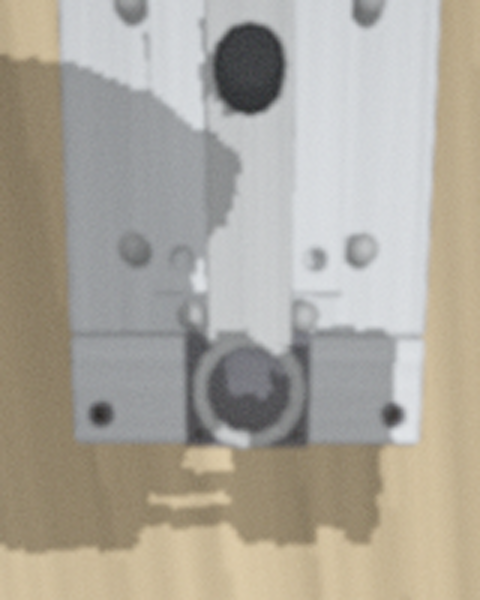

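Pin home with the collar on the strap, upright; plate is inside the dowels under the shut strap. Next, a check that the remaining stack and the other things are undisturbed.

```bash
python3 -c "
from plan import *
im=eyes.read_camera('top');cv2.imwrite('pics/t17.png',im[:,:,::-1])
crop('pics/t17.png','pics/t17a.png',145,140,290,160,2.7)
"
```

```text
(no output)
```

View pics/t17a.png

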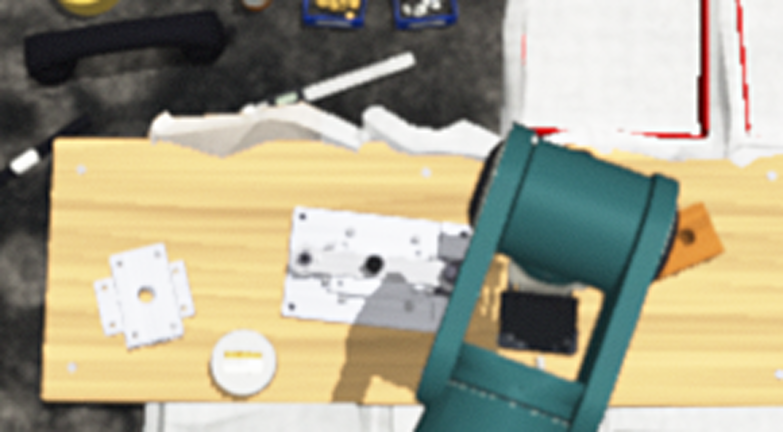

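```bash
python3 -c "
from plan import *
job.finish_job(); state()"
```

```text
the job is handed in; nothing more can be done
the job is handed in; nothing more can be done
```

The tapping jig is loaded and the job is handed in, at about 28.6 s of the 67 s allowed.

**What I did**
- I took the top plate off the stack and set it down in the dowel nest.
- I swung the strap by its knob until it hit its stop, where the force rose to about 24 N.
- I pushed the lock pin through the eye into the lock block until the collar met the strap. The tool stopped at 106.6 mm, as expected for a seated collar, with about 14 N.
- I then let go and backed away.

**What the last checks showed**
- **Jig:** the wrist and scene pictures show the plate between the eight dowels, the strap shut with its eye over the bore, and the pin upright with its collar on the strap.
- **Stack and bench:** in the last top picture plate 2 was where it started to within about a pixel (3 mm). The pen and caliper showed no visible change.
- **Plug gauge:** the arm hid it in that top picture. The scene picture taken after the release showed it still in its hole.
- **Not measured directly:** that the plate lies flat on the rest bars. I judged it from the release height (tool at 83.9 mm, as expected for a seated plate) and from the strap passing over it without catching.

**What disagreed:** the wrist and top cameras differed by 2 to 3 mm, within their roughly 2 mm calibration. I centred the plate and the pin by comparing them with the dowels and the eye in the wrist view. My first correction put the plate about 1 mm off to +x while it was still held partway into the nest. I fixed that before releasing it.

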